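Charge the grinding jar from the tilting bin

TASK

Charge the grinding jar: tip the steel bin up by its bar as far as it goes so that all the grinding balls gather in the low corner at its far end, then use the scoop to take every ball out of there and tip it into the jar, in as many trips as needed. Put the lid fully home on the standing jar, the scoop back upright on its tray, and lower the bin level again. The balls are clean: never touch them with the gripper while they are in the bin (a ball spilled on the worktop may be picked up by hand), and leave the other things on the bench where they stand.

Things in the scene. Friction and masses are not known exactly. Their poses are not given: they have to be found in the camera images.
- bin (a joint): Tilt of the steel bin on its grey stand, rad: 0 = level (at rest on the stand), grows as the near end with the lifting bar is raised, hard stop at 0.45. The hinge is stiff (friction about 2 N m: about 12 N at the bar to lift, 6 to 9 N down again), so the bin stays at any angle. The stand (235 x 150 mm) is fixed.
- bin_nose (a point): Middle of the floor's far edge, at the end of the open steel bin that is away from its lifting bar: on the floor's top face, at the end wall's inner face; tilts with the bin. x points out of the far end along the floor, y along the edge, z up from the floor. The hinge line is parallel to y, 8 mm below this point. Level, the floor is 40 mm above the worktop.
- bin_middle (a point): Point over the middle of the bin's floor, 95 mm from each end wall, 30 mm above the floor; same axes as bin_nose. Inside, the bin is 190 mm long (x) and 98 mm wide; the far and side walls are 70 mm high, the near wall 50 mm, all 3 mm thick and square to the floor.
- bin_handle (a point): Middle of the bin's lifting bar: a round black bar, 10 mm thick and 96 mm long along its y axis, carried 40 mm in front of the bin's near end wall, 46 mm above the floor's level (4 mm below the near wall's rim); same axes as bin_nose (at x -233, z +46 mm in that frame).
- scoop_bowl (a point): Centre of the underside of the loose aluminium scoop's bowl. x points out of the open mouth, z up. The bowl is 80 mm long inside (lip at x +40, back wall's rear face at x -42 mm), 86 mm wide inside and 90 mm outside, floor 1.5 mm thick; side walls 40 mm high at the back, raked down to nothing at the lip; back wall 44 mm. About 130 g.
- scoop_grip (a point): Place to hold the scoop: on its straight black handle, a flat-sided bar 18 mm wide (y), 24 mm high, 66 mm long (along x), which is carried high behind the bowl, parallel to its floor. This point is the handle's mid-height, 72 mm behind and 106 mm above scoop_bowl, same axes; the handle reaches 31 mm ahead of it and 35 mm behind it.
- tray: Flat white plastic tray on which the scoop lies, 150 (x) x 130 (y) mm, fixed; origin at the centre of its underside, inner floor 3 mm above the worktop, rim 10 mm high and 4 mm thick.
- jar_mouth (a point): Centre of the mouth of the open steel grinding jar, in the plane of its rim: a round loose jar, 126 mm outside, 118 mm inside, 80 mm high, inner floor 6 mm above the worktop, 0.9 kg; z up.
- lid_knob (a point): Centre of the round black knob on the jar's steel lid (knob 30 mm in diameter, 26 mm high). The lid is a 128 mm disc with a 110 mm plug 8 mm deep under it, which drops into the jar's mouth; the knob's centre is 38 mm above the plug's underside (on which the lid lies at the start) and 30 mm above the jar's rim when the lid is home. z up. 0.25 kg.
- ball1_center (a point): Centre of a white polished ceramic grinding ball, 28 mm in diameter, 42 g, slippery; absent in some runs (None).
- ball2_center (a point): Centre of a white polished ceramic grinding ball, 28 mm in diameter, 42 g, slippery; absent in some runs (None).
- ball3_center (a point): Centre of a white polished ceramic grinding ball, 28 mm in diameter, 42 g, slippery; absent in some runs (None).
- ball4_center (a point): Centre of a white polished ceramic grinding ball, 28 mm in diameter, 42 g, slippery; absent in some runs (None).
- ball5_center (a point): Centre of a white polished ceramic grinding ball, 28 mm in diameter, 42 g, slippery; absent in some runs (None).
- ball6_center (a point): Centre of a white polished ceramic grinding ball, 28 mm in diameter, 42 g, slippery; absent in some runs (None).
- ball7_center (a point): Centre of a white polished ceramic grinding ball, 28 mm in diameter, 42 g, slippery; absent in some runs (None).
- ball8_center (a point): Centre of a white polished ceramic grinding ball, 28 mm in diameter, 42 g, slippery; absent in some runs (None).
- ball9_center (a point): Centre of a white polished ceramic grinding ball, 28 mm in diameter, 42 g, slippery; absent in some runs (None).
Things that resemble listed ones, but are neither listed nor needed, are in the scene too. What is shaped like the part that bears lid_knob but red is not meant.

How it is judged (in metres and radians):
On the way, in this order (a step that is already met when the one before it is completed fails the run):
1. the bin is tipped (more than 0.38 rad) and every ball has rolled down to its low far end (within 125 mm of bin_nose) (value of joint bin above 0.38 rad and distance between each of ball1_center, ball2_center, ball3_center, ball4_center, ball5_center, ball6_center, ball7_center, ball8_center, ball9_center and bin_nose below 0.125 m), for 0.3 s.
2. every ball is in the jar (horizontal distance between each of ball1_center, ball2_center, ball3_center, ball4_center, ball5_center, ball6_center, ball7_center, ball8_center, ball9_center and jar_mouth below 0.056 m and z of ball1_center in the frame of jar_mouth between -0.078 and -0.008 m and z of ball2_center in the frame of jar_mouth between -0.078 and -0.008 m and z of ball3_center in the frame of jar_mouth between -0.078 and -0.008 m and z of ball4_center in the frame of jar_mouth between -0.078 and -0.008 m and z of ball5_center in the frame of jar_mouth between -0.078 and -0.008 m and z of ball6_center in the frame of jar_mouth between -0.078 and -0.008 m and z of ball7_center in the frame of jar_mouth between -0.078 and -0.008 m and z of ball8_center in the frame of jar_mouth between -0.078 and -0.008 m and z of ball9_center in the frame of jar_mouth between -0.078 and -0.008 m), for 0.3 s.
At the end, for the whole second after the job is handed in: All balls in the jar; jar upright (0.06 rad), lid home (within 10 mm of its axis, at most 3.5 mm high, tilt under 0.07 rad); bin level (under 0.05 rad); scoop upright in its tray (bowl centre within 45 mm of the tray's centre, underside under 9 mm, tilt under 0.1 rad) (all of step 2 and value of joint bin below 0.05 rad and angle between jar_mouth's own z axis and vertical below 0.06 rad and height (world z) of jar_mouth below 0.085 m and horizontal distance between lid_knob and jar_mouth below 0.01 m and z of lid_knob in the frame of jar_mouth below 0.0335 m and angle between lid_knob's own z axis and vertical below 0.07 rad and horizontal distance between scoop_bowl and tray below 0.045 m and height (world z) of scoop_bowl below 0.009 m and angle between scoop_bowl's own z axis and vertical below 0.1 rad); the robot touches nothing.
It fails at once if the gripper touches a ball that is in the bin ((contact force between the fingers and ball1 above 0.3 N and z of ball1_center in the frame of bin_middle between -0.03 and 0.03 m and x of ball1_center in the frame of bin_middle between -0.1 and 0.1 m and y of ball1_center in the frame of bin_middle between -0.065 and 0.065 m) or (contact force between the fingers and ball2 above 0.3 N and z of ball2_center in the frame of bin_middle between -0.03 and 0.03 m and x of ball2_center in the frame of bin_middle between -0.1 and 0.1 m and y of ball2_center in the frame of bin_middle between -0.065 and 0.065 m) or (contact force between the fingers and ball3 above 0.3 N and z of ball3_center in the frame of bin_middle between -0.03 and 0.03 m and x of ball3_center in the frame of bin_middle between -0.1 and 0.1 m and y of ball3_center in the frame of bin_middle between -0.065 and 0.065 m) or (contact force between the fingers and ball4 above 0.3 N and z of ball4_center in the frame of bin_middle between -0.03 and 0.03 m and x of ball4_center in the frame of bin_middle between -0.1 and 0.1 m and y of ball4_center in the frame of bin_middle between -0.065 and 0.065 m) or (contact force between the fingers and ball5 above 0.3 N and z of ball5_center in the frame of bin_middle between -0.03 and 0.03 m and x of ball5_center in the frame of bin_middle between -0.1 and 0.1 m and y of ball5_center in the frame of bin_middle between -0.065 and 0.065 m) or (contact force between the fingers and ball6 above 0.3 N and z of ball6_center in the frame of bin_middle between -0.03 and 0.03 m and x of ball6_center in the frame of bin_middle between -0.1 and 0.1 m and y of ball6_center in the frame of bin_middle between -0.065 and 0.065 m) or (contact force between the fingers and ball7 above 0.3 N and z of ball7_center in the frame of bin_middle between -0.03 and 0.03 m and x of ball7_center in the frame of bin_middle between -0.1 and 0.1 m and y of ball7_center in the frame of bin_middle between -0.065 and 0.065 m) or (contact force between the fingers and ball8 above 0.3 N and z of ball8_center in the frame of bin_middle between -0.03 and 0.03 m and x of ball8_center in the frame of bin_middle between -0.1 and 0.1 m and y of ball8_center in the frame of bin_middle between -0.065 and 0.065 m) or (contact force between the fingers and ball9 above 0.3 N and z of ball9_center in the frame of bin_middle between -0.03 and 0.03 m and x of ball9_center in the frame of bin_middle between -0.1 and 0.1 m and y of ball9_center in the frame of bin_middle between -0.065 and 0.065 m)).
It fails at once if a bystander (wash bottle, beaker, amber bottle, carton) is moved more than 4 cm (distance of any of wash_bottle, beaker_100, reagent_amber_s, carton_septa from where it was at the start of the episode above 0.04 m).
Of ball1, ball2, ball3, ball4, ball5, ball6, ball7, ball8, ball9 only 5 to 9 are there at a start; the rules pass over those that are not, and their reading is None.
At some moment in a run one of jar, jar_lid may be knocked a few centimetres aside while the robot is not near it.
It also fails if it takes over 208 s, if anything falls off the work surface, if the arm or the gripper's body presses on something with over 40 N, if the wrist force passes 120 N, or if a joint passes its speed limit or range.

ROBOT

A 6-joint arm with a two-finger parallel gripper is mounted at the origin on a cart in front of the work surface, level with it; the furniture and walls round the work are solid. World frame = base frame: x ahead of the robot, y to its left, z up, the work surface at z = 0. Lengths are in mm, angles in rad, forces in N, time in s.
With the tool pointing down it reaches from about 350 to 875 mm from the base axis. Payload 4.2 kg.
Tool frame: the origin (TCP) lies midway between the tips of the shut fingers; the grasp point (between the pads) lies 19 mm behind it (arm.tcp_to_grasp is the distance from the TCP to the grasp point, in mm); z points along the fingers, y is the line along which they close (so a half turn about z gives the same grasp; the last joint's range is limited). The gripper opens to 85 mm and grips with 20 to 120 N. Pads are 22 mm wide; open, the fingers measure 114 mm over their backs; the gripper's body (76 mm by 85 mm) begins 54 mm behind the grasp point. The pads swing forward as they close: fully open they stand 13 mm farther back than shut.
Start: joints at [1.374, 0.385, 0.008, 0, -1.194, -0.259], TCP at [275.079, 561.187, 231.312] pointing down, gripper open.
Joint ranges: [-3.14, 3.14], [-1.21, 2.06], [-1.07, 1.41], [-3.16, 2.05], [-2.99, -0.16], [-3.1, 3.1]. Speed limits (rad/s): [2.79, 2.79, 3.14, 3.14, 3.14, 3.14].

INTERFACE

Orientations are given as a unit quaternion [x, y, z, w].
In Python, from bench import arm gives the robot as it stands.
- The arm moves only by the tool arm_command, never from a script. Its argument "rows" is a list of rows, each a list of 2 entries, a list of its own where there are three numbers: the shift along the tool's x, y, z as a fraction of full scale, then the turn, a rotation vector about the tool's x, y, z as a fraction of full scale. In form: [[[x, y, z], [wx, wy, wz]], ...]. A call has 1 to 5 rows; each row is the pose to reach, as a shift and turn from the pose commanded when the call began, along the tool's axes at that moment, turning the shorter way round; what a row does not reach only later rows make up. Full scale, the value 1, is 0.25 m for a shift and 180 degrees for a turn. A row lasts 1/10 s, in which the tool goes at most 50 mm and 8.59 degrees, less where a joint would pass 70% of its speed; a pose out of reach is approached as far as the arm can. A call with a number of a shift or a turn outside -1 to 1 is refused whole. A call with a gripper value outside its range is refused whole. "grip" is the opening, from 0 (shut) to 1 (fully open), set as the call begins (left out, the last holds). The fingers move at their own pace and stop on an object; the grip force is fixed at half the most. Time passes only in rows, so rows that repeat a pose let the fingers close. It gives the time, the measured TCP pose, the force, the opening and the grip force at its end, in the units of the state.
- arm.read_state(): the state, without advancing time (a new reading comes with each control period).
- arm.get_image(name): name is "side" or "top" or "wrist"; returns (picture, depth): 400x640x3 uint8, blue, green, red; 400x640 float32, mm along the optical axis (not along the pixel's ray), 0 where there is no reading.
- arm.camera_info(name): a dict with "fx", "fy", "cx", "cy" (pixels), "extrinsics" (4x4, takes a point from camera to world coordinates). Camera axes: x right, y down, z forward; pixel columns grow to the right and rows downward; lengths in mm; the calibration is good to about 2 mm. A picture is of the moment at which its call begins: read the wrist's pose just before it. camera_info takes no time and is no camera call; for the wrist camera it gives the pose at the moment of the call.
- arm.job_done(): hands the job in; it is judged then, once.
Trained networks look in the newest picture that a camera, given by its name, has taken for a name from the list of things; names that differ only in an ending like _2 or _b are one class to them, and where a whole thing is asked for, a point or a joint stands for the part that bears it (a point fixed in the world has none). Each returns a list of dicts, best first, with "score" (0 to 1); they miss things now and then, are a little off and sometimes report something else, mostly with a low value. They report only what shows in the picture. A call takes as long as a camera call. They do not tell look-alikes from the thing itself.
- arm.spot_in(camera, query): "position" ([column, row] in pixels, amid what is visible of it).
The state is a dict: "clock": time; "joints": joint angles; "joint_vel": joint speeds; "joint_efforts": joint torques, N m; "position": TCP position; "ee_rot": TCP orientation; "contact_force": force on the tool from outside, world axes, zero at the start; "wrist_torque": the same for the moment, N m; "gripper_width": finger opening in mm; "grasp_force": force on a finger pad.
Only numpy, scipy, OpenCV 4.12 (cv2) and the standard library are available. Lean on these libraries where they do the work, as an engineer would, in place of code of your own. Each camera call takes 0.05 s, during which the arm holds its last target. There are 200 camera calls.

## Working session

There is one attempt and no reset: what is moved stays moved. The work goes in short steps, Python scripts to look and compute and a tool call to move; the robot and the scene stay as the last step left them, time stands still between calls to the robot, and variables do not carry over. Pictures are saved under pics/ and viewed, at most 14 in all, crops included, and the job is handed in when it is done.

Besides the shell and the picture viewer there is one more tool, called after "Request:" as name([rows], argument=value, ...), one row to a line, values as JSON. arm_command: Moves the arm, as the interface text tells. Shift numbers are shares of 0.25 m and turn numbers shares of 180 degrees, none past 1 either way. Its arguments: {"type":"object","properties":{"rows":{"type":"array","items":{"type":"array"}},"grip":{"type":"number"}},"required":["rows"]}

```bash
ls; mkdir -p pics; cat > h.py <<'E'
import numpy as np, cv2
from bench import arm
from scipy.spatial.transform import Rotation as R
def world(cam,u,v,d,info=None):
    i=info or arm.camera_info(cam)
    p=np.array([(u-i['cx'])/i['fx']*d,(v-i['cy'])/i['fy']*d,d,1.0]).reshape(4)
    return (np.array(i['extrinsics'])@p)[:3]
def cloud(cam,dep):
    i=arm.camera_info(cam);v,u=np.mgrid[0:400,0:640]
    P=np.stack([(u-i['cx'])/i['fx']*dep,(v-i['cy'])/i['fy']*dep,dep,np.ones_like(dep)],-1)
    return (P@np.array(i['extrinsics']).T)[...,:3]
E
python3 - <<'E'
from h import *
for c in ['top','side']:
    im,d=arm.get_image(c); cv2.imwrite(f'pics/{c}0.png',im); np.save(f'{c}0.npy',d)
    i=arm.camera_info(c);print(c,i['fx'],i['cx'],i['cy'],np.round(i['extrinsics'],3).tolist())
    P=cloud(c,d)
    for q in ['bin_handle','bin_nose','scoop_bowl','scoop_grip','tray','jar_mouth','lid_knob','ball1_center']:
        for r in arm.spot_in(c,q)[:3 if q!='ball1_center' else 10]:
            u,v=map(int,np.round(r['position'])); print(q,round(r['score'],2),u,v,np.round(P[v,u]))
print(arm.read_state())
E
```

```text
pics
top 493.1644025864581 314.45995664305485 198.76635061186835 [[0.008, -0.995, 0.102, 390.205], [-1.0, -0.008, 0.005, 101.758], [-0.005, -0.102, -0.995, 1206.815], [0.0, 0.0, 0.0, 1.0]]
bin_handle 0.7 315 162 [598. 108.  39.]
bin_nose 0.93 310 162 [598. 119.  42.]
scoop_bowl 0.9 214 202 [503. 354.   6.]
scoop_bowl 0.63 308 159 [606. 124.  37.]
scoop_grip 0.97 217 207 [491. 347.   2.]
tray 0.79 199 186 [542. 392.   7.]
jar_mouth 0.88 413 148 [ 640. -133.   10.]
lid_knob 0.86 427 234 [ 428. -154.   56.]
lid_knob 0.86 233 288 [300. 294.  54.]
side 466.3085800644895 331.44918900311006 198.1185782716114 [[0.831, -0.365, 0.42, 46.242], [-0.556, -0.539, 0.632, -584.212], [-0.005, -0.759, -0.651, 792.586], [0.0, 0.0, 0.0, 1.0]]
bin_handle 0.69 355 186 [608. 153.  39.]
bin_nose 0.68 355 190 [546.  71. 111.]
scoop_bowl 0.69 274 166 [497. 387.   5.]
scoop_bowl 0.27 351 189 [574. 124.  65.]
scoop_grip 0.82 273 166 [493. 386.   7.]
tray 0.75 287 160 [543. 393.   4.]
tray 0.47 273 163 [501. 401.   5.]
jar_mouth 0.56 427 232 [653. -68.  31.]
lid_knob 0.96 220 207 [295. 293.  21.]
lid_knob 0.74 358 314 [ 392. -155.   20.]
{'clock': 0.9, 'joints': array([ 1.37358308e+00,  3.84680509e-01,  7.90603040e-03,  2.89243747e-05,
       -1.19399222e+00, -2.58590655e-01]), 'joint_vel': array([ 0.00047056,  0.0020745 , -0.00013618,  0.00020624,  0.00042331,
       -0.00083006]), 'joint_efforts': array([-3.02026192e-04, -3.92077768e+01,  1.88617945e+01,  4.19056758e+00,
       -2.20739903e-04, -1.35509336e-05]), 'position': array([275.09765802, 561.1858331 , 231.33051627]), 'ee_rot': array([ 9.74143761e-01, -2.25929041e-01,  1.29868051e-05, -1.52192555e-05]), 'contact_force': array([0.04843745, 0.83325205, 0.66882089]), 'wrist_torque': array([0.05631548, 0.00634324, 0.00907111]), 'grasp_force': 0.0, 'gripper_width': 85.44793947400804}
```

View pics/top0.png

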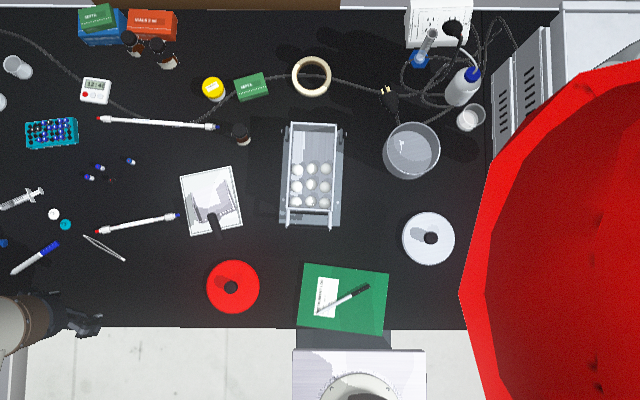

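View pics/side0.png

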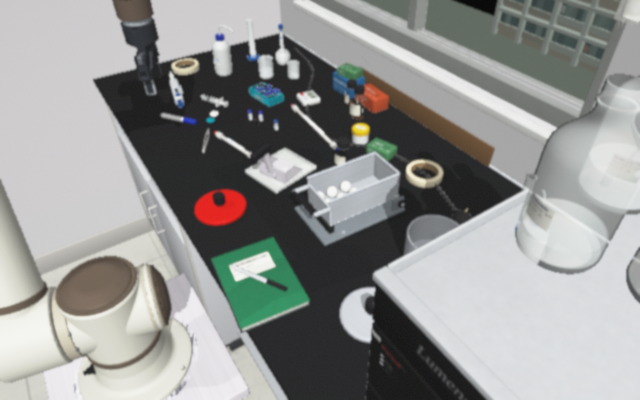

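Candidates: the lid is either the steel one at (428,238) or the red one at (233,286), which is excluded. Jar is at (411,150), with the beaker (470,117) and a tape roll (311,76) as look-alikes. Scoop and tray are at (210,200). The bin is at (312,165) with 9 balls and its bar on the near side. Next is a close crop with depth measurements.

```bash
cat > m.py <<'E'
from h import *
im=cv2.imread('pics/top0.png');d=np.load('top0.npy');P=cloud('top',d)
cv2.imwrite('pics/crop0.png',cv2.resize(im[105:275,170:470],None,fx=2.6,fy=2.6,interpolation=cv2.INTER_CUBIC))
def reg(c0,c1,r0,r1,z0,z1):
    Q=P[r0:r1,c0:c1].reshape(-1,3);return Q[(Q[:,2]>z0)&(Q[:,2]<z1)]
def rect(n,Q):
    r=cv2.minAreaRect(Q[:,:2].astype(np.float32));print(n,len(Q),np.round(r[0],1),np.round(r[1],1),round(r[2],1),np.round(Q.mean(0),1))
def circ(n,Q):
    (c,r)=cv2.minEnclosingCircle(Q[:,:2].astype(np.float32))
    A=np.c_[2*Q[:,:2],np.ones(len(Q))];s=np.linalg.lstsq(A,(Q[:,:2]**2).sum(1),rcond=None)[0]
    print(n,len(Q),np.round(c,1),round(r,1),'fit',np.round(s[:2],1),np.round(Q.mean(0),1))
circ('jar',reg(375,450,115,190,70,90))
circ('lid',reg(395,465,205,275,4,20)); circ('knob',reg(395,465,205,275,28,60))
rect('tray',reg(175,245,160,240,5,16)); 
for a in (20,45,80,100,112):rect(f'scoop>{a}',reg(175,245,155,245,a,140)) if len(reg(175,245,155,245,a,140)) else 0
rect('binrim',reg(270,350,110,240,100,125)); rect('bin>80',reg(270,350,110,240,80,125)); rect('stand',reg(265,355,110,235,3,120))
rect('nearbar',reg(280,340,205,235,75,100))
print('z map near bar');print(np.round(P[205:236:2,310]).tolist())
print('obst',[ (np.round(P[r,c]).tolist()) for r,c in ((50,515),(120,490),(100,520),(30,600),(300,500),(200,480),(90,462),(117,470))])
E
python3 m.py
```

```text
jar 398 [ 626.4 -119.2] 63.5 fit [ 626.1 -119.1] [ 628.4 -121.5   79.2]
lid 1676 [ 414.2 -173.3] 113.4 fit [ 417.6 -169.6] [ 417.6 -167.    15.5]
knob 143 [ 420.  -165.4] 15.1 fit [ 419.9 -164.2] [ 419.8 -163.6   50.9]
tray 1552 [510.1 365.7] [194.6 169.4] 0.1 [512.7 363.4   7.7]
scoop>20 488 [470.7 340.1] [134.9  92.2] 22.1 [458.7 335.   84.5]
scoop>45 350 [456.2 334. ] [103.6  91.8] 23.0 [446.8 328.8 104.5]
scoop>80 277 [438.8 327.7] [66.5 19.3] 22.0 [439.1 325.9 118.7]
scoop>100 270 [438.8 327.7] [66.5 19.3] 22.0 [438.6 325.8 119.5]
scoop>112 248 [438.7 327.7] [66.5 19.1] 22.8 [439.  326.6 120.6]
binrim 595 [578.5 115.9] [107.  199.9] 87.3 [599.1 115.1 112.9]
bin>80 1147 [556.8 116.9] [107.  243.3] 87.3 [549.1 118.1 102.4]
stand 7393 [581.7 121.4] [309.5 222.2] 0.4 [569.4 117.   43.5]
nearbar 446 [460.  121.3] [106.   49.6] 87.4 [456.7 121.5  91.4]
z map near bar
[[493.0, 118.0, 61.0], [490.0, 118.0, 44.0], [481.0, 118.0, 95.0], [390.0, 102.0, 1207.0], [476.0, 118.0, 36.0], [473.0, 119.0, 15.0], [468.0, 119.0, 14.0], [463.0, 119.0, 15.0], [458.0, 119.0, 10.0], [453.0, 119.0, 16.0], [445.0, 117.0, 87.0], [440.0, 117.0, 93.0], [436.0, 117.0, 92.0], [435.0, 119.0, -2.0], [430.0, 119.0, 1.0], [425.0, 118.0, 0.0]]
obst [[895.0, -396.0, 3.0], [713.0, -326.0, 5.0], [706.0, -323.0, 195.0], [779.0, -394.0, 371.0], [355.0, -29.0, 850.0], [514.0, -297.0, 2.0], [755.0, -228.0, 109.0], [716.0, -271.0, 24.0]]
```

View pics/crop0.png

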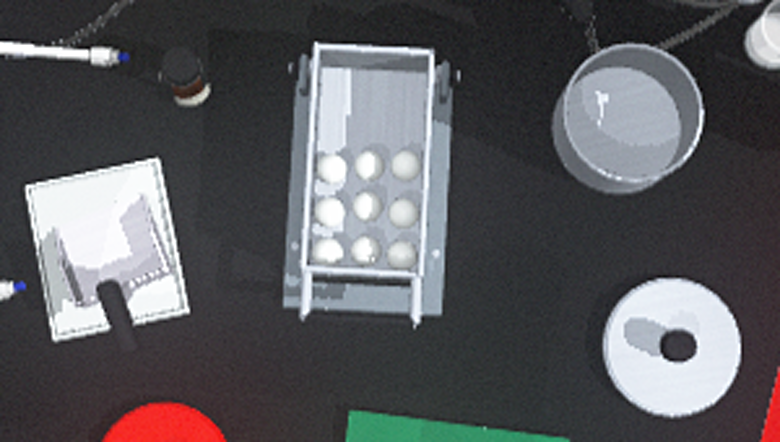

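The crop shows the bin with 9 balls (bar on its near side), the scoop on its tray with the handle towards the robot, the open jar at upper right, and the steel lid at lower right with a black knob. I'm choosing the steel lid, since the red one is excluded. First I'll grasp the bar.

```bash
cat >> h.py <<'E'
def Ry(yaw,p): # frame with x forward at yaw, pitched mouth-down by p (deg)
    return R.from_euler('ZY',[yaw,p],degrees=True)
# tool frame: x fwd, z down when tool aligned: 
DOWN=R.from_matrix(np.array([[1,0,0],[0,-1,0],[0,0,-1]]).T)
def plan(wps,start=None):
    """wps: (pos, R, nrows) ; nrows>0: interpolated over nrows rows (5 per call); 0: one call, 5 equal rows"""
    s=arm.read_state(); p,r=(np.array(s['position']),R.from_quat(s['ee_rot'])) if start is None else start
    for q,t,n in wps:
        q=np.array(q,float); k=max(1,int(np.ceil(n/5)))
        dv=(r.inv()*t).as_rotvec(); p0,r0=p,r
        for c in range(k):
            N=min(5,n-5*c) if n else 5; rows=[]
            for j in range(N):
                f=(5*c+j+1)/n if n else 1
                a=np.round(r.inv().apply(p0+(q-p0)*f-p)/250,3); b=np.round((r.inv()*r0*R.from_rotvec(dv*f)).as_rotvec()/np.pi,3)
                rows.append([(a+0).tolist(),(b+0).tolist()])
            p=p+r.apply(a*250); r=r*R.from_rotvec(b*np.pi)
            if n==0: print('5x',rows[0],'d',round(np.linalg.norm(a)*250),round(np.linalg.norm(b)*180))
            else: print(str(rows).replace(' ',''))
    return p,r
BY=-2.7; bx=np.array([np.cos(np.radians(BY)),np.sin(np.radians(BY)),0]); by=np.array([-bx[1],bx[0],0]); NOSE=np.array([674.2,111.4,40.]); HINGE=NOSE-[0,0,8]
def binpt(v,th): # v in nose frame, tilt th rad -> world
    return HINGE+Ry(BY,np.degrees(th)).apply(np.array(v,float)+[0,0,8])
E
python3 - <<'E'
from h import *
T0=R.from_euler('Z',BY-90,degrees=True)*DOWN
print(T0.as_matrix().round(2).tolist())
h=binpt([-233,0,46],0);print(h)
plan([(np.array([300,330,260]),T0,0),(h+[0,0,100],T0,0),(h+[0,0,100],T0,0)])
E
```

```text
[[-0.05, -1.0, 0.0], [-1.0, 0.05, -0.0], [0.0, 0.0, -1.0]]
[441.45865913 122.37580302  86.        ]
5x [[0.496, 0.786, -0.115], [0.0, 0.0, 0.37]] d 234 67
5x [[0.803, -0.605, 0.296], [0.0, 0.0, 0.0]] d 262 0
5x [[0.0, 0.0, 0.0], [0.0, 0.0, 0.0]] d 0 0
```

```bash
python3 - <<'E'
from h import *
T0=R.from_euler('Z',BY-90,degrees=True)*DOWN
h=binpt([-233,0,46],0)
plan([(np.array([360,330,250]),T0,10),(h+[0,0,60],T0,10)])
E
```

```text
[[[0.071,0.068,-0.007],[0.0,0.0,0.037]],[[0.142,0.136,-0.015],[0.0,0.0,0.074]],[[0.214,0.204,-0.022],[0.0,0.0,0.111]],[[0.285,0.272,-0.03],[0.0,0.0,0.148]],[[0.356,0.34,-0.037],[0.0,0.0,0.185]]]
[[[0.097,0.018,-0.008],[0.0,0.0,0.037]],[[0.194,0.036,-0.015],[0.0,0.0,0.074]],[[0.291,0.054,-0.023],[0.0,0.0,0.111]],[[0.388,0.072,-0.03],[0.0,0.0,0.148]],[[0.485,0.089,-0.038],[0.0,0.0,0.185]]]
[[[0.081,-0.036,0.042],[0.0,0.0,0.0]],[[0.163,-0.073,0.083],[0.0,0.0,0.0]],[[0.244,-0.109,0.125],[0.0,0.0,0.0]],[[0.326,-0.146,0.167],[0.0,0.0,0.0]],[[0.407,-0.182,0.208],[0.0,0.0,0.0]]]
[[[0.081,-0.037,0.042],[0.0,0.0,0.0]],[[0.163,-0.073,0.083],[0.0,0.0,0.0]],[[0.244,-0.109,0.125],[0.0,0.0,0.0]],[[0.326,-0.146,0.167],[0.0,0.0,0.0]],[[0.407,-0.182,0.208],[0.0,0.0,0.0]]]
```

Request:
arm_command([
  [[0.142,0.136,-0.015],[0,0,0.047]],
  [[0.214,0.204,-0.022],[0,0,0.094]],
  [[0.285,0.272,-0.03],[0,0,0.14]],
  [[0.356,0.34,-0.037],[0,0,0.185]],
  [[0.356,0.34,-0.037],[0,0,0.185]],
], grip=0.4)

```text
clock: 1.4
position: [318.2, 443.5, 241.4]
ee_rot: [0.868, -0.497, -0.0, -0.0]
contact_force: [1.3, 1.1, -0.7]
gripper_width: 34.1
grasp_force: 0.0
```

Request:
arm_command([
  [[0.194,0.036,-0.015],[0,0,0.047]],
  [[0.291,0.054,-0.023],[0,0,0.094]],
  [[0.388,0.072,-0.03],[0,0,0.14]],
  [[0.485,0.089,-0.038],[0,0,0.185]],
  [[0.485,0.089,-0.038],[0,0,0.185]],
])

```text
clock: 1.9
position: [360.6, 328.6, 250.6]
ee_rot: [-0.689, 0.724, 0.0, 0.0]
contact_force: [0.2, -0.5, 0.6]
gripper_width: 34.0
grasp_force: 0.0
```

Request:
arm_command([
  [[0.163,-0.073,0.083],[0,0,0]],
  [[0.326,-0.146,0.167],[0,0,0]],
  [[0.407,-0.182,0.208],[0,0,0]],
  [[0.407,-0.182,0.208],[0,0,0]],
  [[0.407,-0.182,0.208],[0,0,0]],
])

```text
clock: 2.4
position: [401.3, 227.1, 198.3]
ee_rot: [-0.691, 0.723, -0.0, 0.0]
contact_force: [-0.8, 0.8, 0.5]
gripper_width: 34.2
grasp_force: 0.0
```

Request:
arm_command([
  [[0.163,-0.073,0.083],[0,0,0]],
  [[0.326,-0.146,0.167],[0,0,0]],
  [[0.407,-0.182,0.208],[0,0,0]],
  [[0.407,-0.182,0.208],[0,0,0]],
  [[0.407,-0.182,0.208],[0,0,0]],
])

```text
clock: 2.9
position: [442.3, 123.8, 146.7]
ee_rot: [-0.691, 0.723, -0.0, 0.001]
contact_force: [-0.0, 0.4, 0.5]
gripper_width: 33.7
grasp_force: 0.0
```

```bash
python3 - <<'E'
from h import *
T0=R.from_euler('Z',BY-90,degrees=True)*DOWN
wp=[(binpt([-233,0,46],0)-[0,0,19],T0,0)]
for th in (.09,.18,.27,.36,.45):
    Rt=Ry(BY,np.degrees(th))*Ry(BY,0).inv()*T0
    wp.append((binpt([-233,0,27],th),Rt,5))
s=plan(wp);print(s[0],s[1].as_matrix()[:,2])
E
```

```text
5x [[0.006, 0.004, 0.319], [-0.001, 0.0, 0.0]] d 80 0
[[[0.0,-0.003,-0.017],[-0.006,0.0,0.0]],[[0.0,-0.007,-0.033],[-0.011,0.0,0.0]],[[0.0,-0.01,-0.05],[-0.017,0.0,0.0]],[[0.0,-0.013,-0.067],[-0.023,0.0,0.0]],[[0.0,-0.017,-0.083],[-0.028,0.0,0.0]]]
[[[0.0,-0.003,-0.017],[-0.006,0.0,0.0]],[[0.0,-0.006,-0.033],[-0.012,0.0,0.0]],[[0.0,-0.01,-0.05],[-0.017,0.0,0.0]],[[0.0,-0.013,-0.067],[-0.023,0.0,0.0]],[[0.0,-0.016,-0.084],[-0.029,0.0,0.0]]]
[[[0.0,-0.003,-0.017],[-0.006,0.0,0.0]],[[0.0,-0.007,-0.033],[-0.011,0.0,0.0]],[[0.0,-0.01,-0.05],[-0.017,0.0,0.0]],[[0.0,-0.013,-0.066],[-0.023,0.0,0.0]],[[0.0,-0.016,-0.083],[-0.028,0.0,0.0]]]
[[[0.0,-0.003,-0.017],[-0.006,0.0,0.0]],[[0.0,-0.007,-0.033],[-0.012,0.0,0.0]],[[0.0,-0.01,-0.05],[-0.017,0.0,0.0]],[[0.0,-0.013,-0.066],[-0.023,0.0,0.0]],[[0.0,-0.017,-0.083],[-0.029,0.0,0.0]]]
[[[0.0,-0.003,-0.017],[-0.006,0.0,0.0]],[[0.0,-0.006,-0.033],[-0.011,0.0,0.0]],[[0.0,-0.01,-0.05],[-0.017,0.0,0.0]],[[0.0,-0.013,-0.067],[-0.023,0.0,0.0]],[[0.0,-0.016,-0.083],[-0.029,0.0,0.0]]]
[479.77663705 120.57701059 164.83171265] [-0.43518811  0.02079946 -0.90009927]
```

Request:
arm_command([
  [[0.006,0.004,0.08],[0,0,0]],
  [[0.006,0.004,0.16],[0,0,0]],
  [[0.006,0.004,0.24],[0,0,0]],
  [[0.006,0.004,0.319],[0,0,0]],
  [[0.006,0.004,0.319],[0,0,0]],
])

```text
clock: 3.4
position: [439.5, 122.2, 65.2]
ee_rot: [-0.691, 0.723, 0.0, -0.001]
contact_force: [0.0, 0.6, -0.3]
gripper_width: 33.7
grasp_force: 0.0
```

Request:
arm_command([
  [[0,0,0],[0,0,0]],
  [[0,0,0],[0,0,0]],
  [[0,0,0],[0,0,0]],
  [[0,0,0],[0,0,0]],
  [[0,0,0],[0,0,0]],
], grip=0)

```text
clock: 3.9
position: [439.2, 122.0, 67.4]
ee_rot: [-0.69, 0.724, 0.001, 0.0]
contact_force: [-6.8, 5.7, 1.6]
gripper_width: 7.9
grasp_force: 58.5
```

Request:
arm_command([
  [[0.0,-0.003,-0.017],[-0.006,0.0,0.0]],
  [[0.0,-0.007,-0.033],[-0.011,0.0,0.0]],
  [[0.0,-0.01,-0.05],[-0.017,0.0,0.0]],
  [[0.0,-0.013,-0.067],[-0.023,0.0,0.0]],
  [[0.0,-0.017,-0.083],[-0.028,0.0,0.0]],
])

```text
clock: 4.4
position: [442.6, 121.9, 86.3]
ee_rot: [-0.689, 0.723, 0.034, -0.031]
contact_force: [-2.6, 6.3, -11.6]
gripper_width: 7.7
grasp_force: 58.5
```

Request:
arm_command([
  [[0.0,-0.003,-0.017],[-0.006,0.0,0.0]],
  [[0.0,-0.007,-0.033],[-0.011,0.0,0.0]],
  [[0.0,-0.01,-0.05],[-0.017,0.0,0.0]],
  [[0.0,-0.013,-0.067],[-0.023,0.0,0.0]],
  [[0.0,-0.017,-0.083],[-0.029,0.0,0.0]],
])

```text
clock: 4.9
position: [448.3, 121.7, 106.5]
ee_rot: [-0.687, 0.721, 0.067, -0.063]
contact_force: [-5.0, 5.1, -10.2]
gripper_width: 7.9
grasp_force: 58.7
```

Request:
arm_command([
  [[0.0,-0.003,-0.017],[-0.006,0.0,0.0]],
  [[0.0,-0.007,-0.033],[-0.011,0.0,0.0]],
  [[0.0,-0.01,-0.05],[-0.017,0.0,0.0]],
  [[0.0,-0.013,-0.067],[-0.023,0.0,0.0]],
  [[0.0,-0.016,-0.083],[-0.029,0.0,0.0]],
])

```text
clock: 5.4
position: [455.8, 121.4, 126.2]
ee_rot: [-0.683, 0.717, 0.1, -0.094]
contact_force: [-4.7, 3.8, -9.1]
gripper_width: 7.5
grasp_force: 58.7
```

Request:
arm_command([
  [[0.0,-0.003,-0.017],[-0.006,0.0,0.0]],
  [[0.0,-0.007,-0.033],[-0.011,0.0,0.0]],
  [[0.0,-0.01,-0.05],[-0.017,0.0,0.0]],
  [[0.0,-0.013,-0.067],[-0.023,0.0,0.0]],
  [[0.0,-0.017,-0.083],[-0.029,0.0,0.0]],
])

```text
clock: 5.9
position: [465.0, 120.9, 145.1]
ee_rot: [-0.678, 0.712, 0.133, -0.125]
contact_force: [-5.6, 3.2, -8.5]
gripper_width: 8.1
grasp_force: 58.8
```

Request:
arm_command([
  [[0.0,-0.003,-0.017],[-0.006,0.0,0.0]],
  [[0.0,-0.007,-0.033],[-0.011,0.0,0.0]],
  [[0.0,-0.01,-0.05],[-0.017,0.0,0.0]],
  [[0.0,-0.013,-0.067],[-0.023,0.0,0.0]],
  [[0.0,-0.016,-0.083],[-0.029,0.0,0.0]],
])

```text
clock: 6.4
position: [475.8, 120.5, 163.2]
ee_rot: [-0.672, 0.705, 0.165, -0.156]
contact_force: [-5.9, 2.9, -7.9]
gripper_width: 7.7
grasp_force: 58.8
```

Request:
arm_command([
  [[0,0,0],[0,0,0]],
  [[0,0,0],[0,0,0]],
  [[0,0,0],[0,0,0]],
  [[0,0,0],[0,0,0]],
])

```text
clock: 6.8
position: [476.2, 120.5, 163.6]
ee_rot: [-0.672, 0.705, 0.165, -0.156]
contact_force: [-6.6, 4.1, -5.4]
gripper_width: 7.6
grasp_force: 59.1
```

Request:
arm_command([
  [[0,-0.002,-0.01],[-0.004,0,0]],
  [[0,-0.004,-0.02],[-0.007,0,0]],
  [[0,-0.004,-0.02],[-0.007,0,0]],
])

```text
clock: 7.1
position: [477.2, 120.4, 165.7]
ee_rot: [-0.67, 0.703, 0.175, -0.165]
contact_force: [-9.4, 3.7, -11.1]
gripper_width: 7.7
grasp_force: 59.1
```

Request:
arm_command([
  [[0,0,0],[0,0,0]],
  [[0,0,0],[0,0,0]],
  [[0,0,0],[0,0,0]],
], grip=0.4)

```text
clock: 7.4
position: [483.0, 119.2, 169.3]
ee_rot: [-0.671, 0.703, 0.169, -0.161]
contact_force: [-1.1, -0.8, 0.2]
gripper_width: 34.2
grasp_force: 0.0
```

Request:
arm_command([
  [[0,0,-0.12],[0,0,0]],
  [[0,0,-0.24],[0,0,0]],
  [[0,0,-0.36],[0,0,0]],
  [[0,0,-0.4],[0,0,0]],
  [[0,0,-0.4],[0,0,0]],
])

```text
clock: 7.9
position: [528.6, 116.9, 258.3]
ee_rot: [-0.671, 0.704, 0.169, -0.16]
contact_force: [-0.2, 0.1, -0.5]
gripper_width: 34.3
grasp_force: 0.0
```

Request:
arm_command([
  [[-0.15,0,0],[0,0,0]],
  [[-0.3,0,0],[0,0,0]],
  [[-0.45,0,0],[0,0,0]],
  [[-0.6,0,0],[0,0,0]],
  [[-0.7,0,0],[0,0,0]],
])

```text
clock: 8.4
position: [534.5, 293.8, 255.1]
ee_rot: [-0.671, 0.703, 0.171, -0.164]
contact_force: [0.4, 0.0, -0.5]
gripper_width: 34.3
grasp_force: 0.0
```

```bash
cat > look.py <<'E'
from h import *
import sys
tag=sys.argv[1]
im,d=arm.get_image('top'); cv2.imwrite(f'pics/{tag}.png',im); np.save(f'{tag}.npy',d)
P=cloud('top',d)
def reg(c0,c1,r0,r1,z0,z1):
    Q=P[r0:r1,c0:c1].reshape(-1,3);return Q[(Q[:,2]>z0)&(Q[:,2]<z1)]
def circ(n,Q):
    if len(Q)<20: return print(n,'none')
    (c,r)=cv2.minEnclosingCircle(Q[:,:2].astype(np.float32));print(n,len(Q),np.round(c,1),round(r,1))
circ('jar',reg(365,460,105,200,72,88)); circ('knob',reg(385,475,195,285,40,60))
cv2.imwrite(f'pics/{tag}c.png',cv2.resize(im[105:275,170:470],None,fx=2.6,fy=2.6,interpolation=cv2.INTER_CUBIC))
E
python3 look.py t1; python3 - <<'E'
from h import *
P=cloud('top',np.load('t1.npy'))
# floor plane fit in bin coordinates
Q=P[105:250,265:360].reshape(-1,3)-HINGE; a=Q@bx; b=Q@by; z=Q[:,2]
for th in (.40,.42,.44,.45,.46):
    x=a*np.cos(th)-z*np.sin(th); zz=a*np.sin(th)+z*np.cos(th)-8
    m=(x>-170)&(x<-110)&(abs(b)<40)&(abs(zz)<12); print(th,m.sum(),np.median(zz[m]),np.polyfit(x[m],zz[m],1)[0])
th=.45;x=a*np.cos(th)-z*np.sin(th); zz=a*np.sin(th)+z*np.cos(th)-8
m=(zz>62)&(zz<76)&(x>-185)&(x<-10);
for s in (-1,1): 
  mm=m&(b*s>35)&(b*s<65); f=np.polyfit(x[mm],b[mm],1);print('rim',s,mm.sum(),np.median(b[mm]),f)
w=(zz>50)&(zz<74)&(abs(b)<40)&(abs(x)<15);print('far wall top x',np.median(x[w]),np.percentile(x[w],[5,95]), 'bar',[np.median(x[k]) for k in [(zz>42)&(zz<54)&(abs(b)<40)&(x<-215)]])
for r in arm.spot_in('top','ball1_center'):print(r)
E
```

```text
jar 375 [ 626.8 -119.8] 63.7
knob 134 [ 419.9 -165.1] 15.2
0.4 582 7.231205519321708 -0.05286610347978466
0.42 594 4.57506334017026 -0.03561769951133189
0.44 599 1.9672482960516575 -0.014703099116885476
0.45 599 0.6276320030596949 -0.004846825728221125
0.46 599 -0.7369877289613243 0.0050085203064337246
rim -1 170 -50.401703803557254 [-7.02170436e-04 -5.04866932e+01]
rim 1 168 50.2509156101263 [6.95330593e-04 5.03308482e+01]
far wall top x -1.7907078186513523 [-4.02080675  1.02291769] bar [np.float64(-237.36385919485463)]
{'position': [300.7, 149.4], 'score': 0.39}
```

View pics/t1c.png

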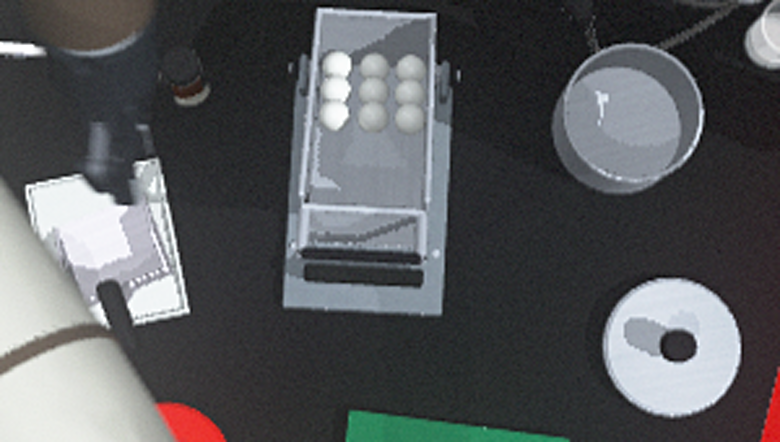

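Bin is at 0.45 rad, with the 9 balls in a neat 3x3 at the far end (crop 320–425, 55–130). Now the scoop.

```bash
cat >> h.py <<'E'
NOSE=NOSE-3*bx; HINGE=NOSE-[0,0,8]
A=25.; G=np.array([-64.,0,106]) # grasp point in scoop_bowl frame
def scoop_tool(bowl,yaw,p,A=A,G=G):
    """TCP pose that puts scoop_bowl at 'bowl', yaw, mouth-down pitch p (deg)"""
    S=Ry(yaw,p); T=Ry(yaw,p-A)*DOWN
    return np.array(bowl,float)+S.apply(G)+T.apply([0,0,19.]),T
SB=np.array([440.7+72*np.cos(np.radians(22)),328.4+72*np.sin(np.radians(22)),3.]); SY=22.
E
python3 - <<'E'
from h import *
print(SB)
q,T=scoop_tool(SB,SY,0)
plan([(q-T.apply([0,0,130]),T,20),(q,T,5)])
E
```

```text
[507.45723753 355.37167473   3.        ]
[[[-0.003,0.019,0.02],[0.012,0.012,-0.03]],[[-0.005,0.038,0.04],[0.024,0.024,-0.06]],[[-0.008,0.057,0.06],[0.035,0.036,-0.09]],[[-0.011,0.076,0.08],[0.047,0.048,-0.12]],[[-0.014,0.095,0.1],[0.059,0.06,-0.15]]]
[[[-0.015,0.018,0.015],[0.012,0.012,-0.03]],[[-0.03,0.036,0.029],[0.023,0.024,-0.06]],[[-0.045,0.055,0.044],[0.035,0.036,-0.09]],[[-0.06,0.073,0.059],[0.047,0.048,-0.12]],[[-0.075,0.091,0.074],[0.059,0.06,-0.15]]]
[[[-0.024,0.01,0.008],[0.012,0.012,-0.03]],[[-0.048,0.021,0.016],[0.023,0.024,-0.06]],[[-0.072,0.032,0.024],[0.035,0.036,-0.09]],[[-0.096,0.043,0.033],[0.047,0.048,-0.121]],[[-0.121,0.053,0.041],[0.059,0.06,-0.151]]]
[[[-0.027,0.0,0.002],[0.012,0.012,-0.03]],[[-0.055,-0.001,0.004],[0.023,0.024,-0.06]],[[-0.083,-0.002,0.006],[0.035,0.036,-0.09]],[[-0.11,-0.003,0.009],[0.047,0.048,-0.12]],[[-0.138,-0.004,0.011],[0.059,0.06,-0.15]]]
[[[0.0,0.0,0.104],[0.0,0.0,0.0]],[[0.0,0.0,0.208],[0.0,0.0,0.0]],[[0.0,0.0,0.312],[0.0,0.0,0.0]],[[0.0,0.001,0.416],[0.0,0.0,0.0]],[[0.0,0.001,0.52],[0.0,0.0,0.0]]]
```

Request:
arm_command([
  [[-0.003,0.019,0.02],[0.012,0.012,-0.03]],
  [[-0.005,0.038,0.04],[0.024,0.024,-0.06]],
  [[-0.008,0.057,0.06],[0.035,0.036,-0.09]],
  [[-0.011,0.076,0.08],[0.047,0.048,-0.12]],
  [[-0.014,0.095,0.1],[0.059,0.06,-0.15]],
], grip=0.65)

```text
clock: 9.0
position: [502.6, 295.6, 244.3]
ee_rot: [0.842, -0.521, -0.074, 0.122]
contact_force: [0.5, 0.0, -0.1]
gripper_width: 55.3
grasp_force: 0.0
```

Request:
arm_command([
  [[-0.015,0.018,0.015],[0.012,0.012,-0.03]],
  [[-0.03,0.036,0.029],[0.023,0.024,-0.06]],
  [[-0.045,0.055,0.044],[0.035,0.036,-0.09]],
  [[-0.06,0.073,0.059],[0.047,0.048,-0.12]],
  [[-0.075,0.091,0.074],[0.059,0.06,-0.15]],
])

```text
clock: 9.5
position: [470.0, 300.2, 233.1]
ee_rot: [0.951, -0.301, 0.026, 0.071]
contact_force: [-0.1, -0.4, 0.6]
gripper_width: 55.8
grasp_force: 0.0
```

Request:
arm_command([
  [[-0.024,0.01,0.008],[0.012,0.012,-0.03]],
  [[-0.048,0.021,0.016],[0.023,0.024,-0.06]],
  [[-0.072,0.032,0.024],[0.035,0.036,-0.09]],
  [[-0.096,0.043,0.033],[0.047,0.048,-0.121]],
  [[-0.121,0.053,0.041],[0.059,0.06,-0.151]],
])

```text
clock: 10.0
position: [437.8, 305.1, 221.7]
ee_rot: [0.99, -0.058, 0.125, 0.016]
contact_force: [0.3, -0.0, 0.4]
gripper_width: 55.4
grasp_force: 0.0
```

Request:
arm_command([
  [[-0.027,0.0,0.002],[0.012,0.012,-0.03]],
  [[-0.055,-0.001,0.004],[0.023,0.024,-0.06]],
  [[-0.083,-0.002,0.006],[0.035,0.036,-0.09]],
  [[-0.11,-0.003,0.009],[0.047,0.048,-0.12]],
  [[-0.138,-0.004,0.011],[0.059,0.06,-0.15]],
])

```text
clock: 10.5
position: [405.1, 310.0, 210.4]
ee_rot: [0.958, 0.187, 0.214, -0.041]
contact_force: [0.4, -0.8, -0.1]
gripper_width: 55.5
grasp_force: 0.0
```

```bash
python3 - <<'E'
from h import *
q,T=scoop_tool(SB,SY,0)
print(arm.read_state()['joints'])
plan([(q,T,5)])
im,d=arm.get_image('wrist');cv2.imwrite('pics/w1.png',im)
E
```

```text
[ 1.07848008  0.02099198 -0.80246839  0.62824528 -0.48261582  0.3554372 ]
[[[0.0,-0.003,0.105],[0.0,0.0,0.0]],[[0.0,-0.006,0.21],[0.0,0.0,0.0]],[[0.0,-0.009,0.315],[0.0,-0.001,0.0]],[[0.0,-0.012,0.42],[0.0,-0.001,0.001]],[[0.0,-0.015,0.525],[0.0,-0.001,0.001]]]
```

View pics/w1.png

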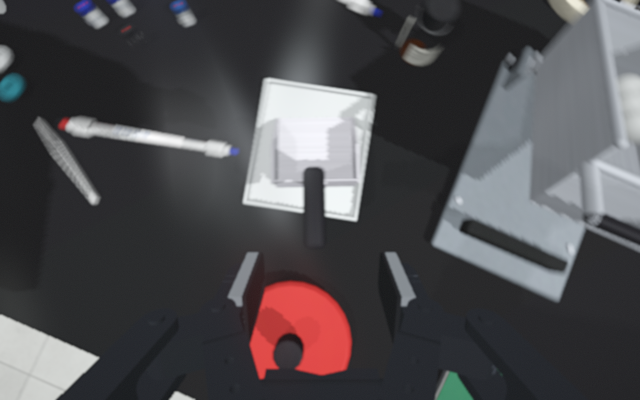

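The wrist view shows the handle (314,205) centred and aligned between the fingers. The forward tool tilt brings j5 near its limit, so I'll use a plain vertical grasp (A=0).

```bash
sed -i 's/^A=25\./A=0./' h.py; python3 - <<'E'
from h import *
q,T=scoop_tool(SB,SY,0)
plan([(q+[0,0,80],T,5),(q,T,5)])
E
```

```text
[[[0.023,-0.005,0.045],[0.0,-0.028,0.0]],[[0.047,-0.009,0.09],[0.0,-0.056,0.001]],[[0.07,-0.014,0.135],[0.001,-0.084,0.001]],[[0.094,-0.018,0.18],[0.001,-0.111,0.001]],[[0.117,-0.023,0.225],[0.001,-0.139,0.002]]]
[[[0.0,0.0,0.064],[0.0,0.0,0.0]],[[0.0,0.0,0.128],[0.0,0.0,0.0]],[[0.0,0.0,0.192],[0.0,0.0,0.0]],[[0.0,0.0,0.256],[0.0,0.0,0.0]],[[0.0,0.0,0.32],[0.0,0.0,0.0]]]
```

Request:
arm_command([
  [[0.023,-0.005,0.045],[0.0,-0.028,0.0]],
  [[0.047,-0.009,0.09],[0.0,-0.056,0.001]],
  [[0.07,-0.014,0.135],[0.001,-0.084,0.001]],
  [[0.094,-0.018,0.18],[0.001,-0.111,0.001]],
  [[0.117,-0.023,0.225],[0.001,-0.139,0.002]],
])

```text
clock: 11.05
position: [450.8, 335.4, 172.7]
ee_rot: [0.982, 0.186, -0.001, -0.002]
contact_force: [0.3, -0.0, -0.1]
gripper_width: 56.0
grasp_force: 0.0
```

Request:
arm_command([
  [[0,0,0.08],[0,0,0]],
  [[0,0,0.16],[0,0,0]],
  [[0,0,0.24],[0,0,0]],
  [[0,0,0.32],[0,0,0]],
  [[0,0,0.32],[0,0,0]],
])

```text
clock: 11.55
position: [449.2, 333.4, 89.8]
ee_rot: [0.983, 0.186, -0.002, -0.0]
contact_force: [-0.7, -0.9, -0.5]
gripper_width: 55.8
grasp_force: 0.0
```

Request:
arm_command([
  [[0,0,0],[0,0,0]],
  [[0,0,0],[0,0,0]],
  [[0,0,0],[0,0,0]],
  [[0,0,0],[0,0,0]],
  [[0,0,0],[0,0,0]],
], grip=0)

```text
clock: 12.05
position: [451.5, 336.3, 94.3]
ee_rot: [0.982, 0.187, 0.002, -0.003]
contact_force: [-1.3, -0.0, 4.8]
gripper_width: 17.1
grasp_force: 61.3
```

Request:
arm_command([
  [[0,0,-0.15],[0,0,0]],
  [[0,0,-0.3],[0,0,0]],
  [[0,0,-0.5],[0,0,0]],
  [[0,0,-0.7],[0,0,0]],
  [[0,0,-0.7],[0,0,0]],
])

```text
clock: 12.55
position: [453.7, 337.4, 276.6]
ee_rot: [0.982, 0.187, 0.008, -0.007]
contact_force: [0.1, 1.1, -1.1]
gripper_width: 17.2
grasp_force: 60.5
```

```bash
python3 - <<'E'
from h import *
print(arm.read_state()['joints'])
SB2=binpt([-140,0,8],.45); p=np.degrees(.45)
q0,T0=scoop_tool(SB2+[0,0,110],BY,0); q1,T1=scoop_tool(SB2+[0,0,110],BY,p)
print(q0,q1,q0-T0.apply([0,0,19]))
plan([(q0,T0,15),(q1,T1,5)])
E
```

```text
[ 9.26537508e-01  2.43601796e-01 -8.16066761e-02  1.09513825e-03
 -1.22438469e+00  1.02094142e+00]
[488.30345198 120.16665866 304.30232841] [532.46775651 118.08392293 323.4790205 ] [488.30345198 120.16665866 323.30232841]
[[[-0.013,0.057,-0.008],[0.0,0.0,0.009]],[[-0.025,0.114,-0.016],[-0.001,-0.001,0.018]],[[-0.038,0.172,-0.025],[-0.001,-0.001,0.027]],[[-0.05,0.229,-0.033],[-0.001,-0.001,0.036]],[[-0.063,0.286,-0.041],[-0.001,-0.002,0.045]]]
[[[-0.005,0.058,-0.008],[-0.001,0.0,0.009]],[[-0.009,0.117,-0.016],[-0.001,0.0,0.018]],[[-0.014,0.175,-0.024],[-0.001,-0.001,0.027]],[[-0.018,0.234,-0.032],[-0.002,-0.001,0.036]],[[-0.022,0.292,-0.04],[-0.002,-0.001,0.045]]]
[[[0.003,0.059,-0.008],[0.0,-0.001,0.009]],[[0.007,0.117,-0.015],[-0.001,-0.001,0.018]],[[0.011,0.176,-0.023],[-0.001,-0.001,0.027]],[[0.015,0.234,-0.03],[-0.001,-0.002,0.036]],[[0.018,0.293,-0.038],[-0.001,-0.002,0.045]]]
[[[0.035,0.0,-0.015],[0.0,-0.029,0.0]],[[0.071,0.0,-0.031],[0.0,-0.057,0.0]],[[0.106,0.0,-0.046],[0.0,-0.086,0.0]],[[0.142,0.0,-0.061],[0.0,-0.115,0.0]],[[0.177,0.0,-0.077],[0.0,-0.143,0.0]]]
```

Request:
arm_command([
  [[-0.013,0.057,-0.008],[0,0,0.009]],
  [[-0.025,0.114,-0.016],[0,0,0.018]],
  [[-0.038,0.172,-0.025],[0,0,0.027]],
  [[-0.05,0.229,-0.033],[0,0,0.036]],
  [[-0.063,0.286,-0.041],[-0.001,-0.002,0.045]],
])

```text
clock: 13.05
position: [462.5, 260.9, 277.7]
ee_rot: [0.993, 0.116, -0.002, 0.0]
contact_force: [-0.7, 0.0, -0.8]
gripper_width: 17.4
grasp_force: 60.3
```

Request:
arm_command([
  [[-0.005,0.058,-0.008],[0,0,0.009]],
  [[-0.009,0.117,-0.016],[0,0,0.018]],
  [[-0.014,0.175,-0.024],[0,0,0.027]],
  [[-0.018,0.234,-0.032],[0,0,0.036]],
  [[-0.022,0.292,-0.04],[-0.002,-0.001,0.045]],
])

```text
clock: 13.55
position: [474.3, 189.1, 288.3]
ee_rot: [0.999, 0.045, -0.003, 0.003]
contact_force: [0.2, 0.4, -1.1]
gripper_width: 17.1
grasp_force: 60.4
```

Request:
arm_command([
  [[0.003,0.059,-0.008],[0,0,0.009]],
  [[0.007,0.117,-0.015],[0,0,0.018]],
  [[0.011,0.176,-0.023],[0,0,0.027]],
  [[0.015,0.234,-0.03],[0,0,0.036]],
  [[0.018,0.293,-0.038],[-0.001,-0.002,0.045]],
])

```text
clock: 14.05
position: [485.5, 116.7, 298.2]
ee_rot: [1.0, -0.025, -0.006, 0.005]
contact_force: [-0.3, -0.2, -1.9]
gripper_width: 17.1
grasp_force: 60.4
```

```bash
cat > scp.py <<'E'
from h import *
import sys
# side view: measure scoop relative to tool: use points in tool frame
s=arm.read_state(); p=np.array(s['position']); r=R.from_quat(s['ee_rot'])
im,d=arm.get_image(sys.argv[1]); cv2.imwrite(f'pics/{sys.argv[2]}.png',im)
P=cloud(sys.argv[1],d).reshape(-1,3)
Q=(r.inv()*1).apply(P-p) # tool frame; scoop x=tool x, scoop z=-tool z
X=Q[:,0]+G[0];Y=-Q[:,1];Z=-(Q[:,2]+19)+G[2]  # nominal scoop frame
m=(abs(X)<60)&(abs(Y)<60)&(Z>-15)&(Z<60)
B=np.c_[X,Y,Z][m]; np.save('B.npy',B); print(m.sum(), np.percentile(B,[1,50,99],axis=0).round(1).tolist())
f=(abs(B[:,1])<38)&(B[:,0]>-35)&(B[:,0]<38)&(B[:,2]<12)
if f.sum()>20: print('floor z(x)',f.sum(),np.polyfit(B[f,0],B[f,2],1),np.median(B[f,2]),'xmax',np.percentile(B[f,0],99))
h=(abs(X+75)<60)&(abs(Y)<20)&(Z>85)&(Z<130);print('handle X',np.percentile(X[h],[1,99]) if h.any() else 0)
for zz in (-20,):
  for s_ in(-1,1):
    w=(B[:,1]*s_>38)&(B[:,2]>5); print('side',s_,w.sum(),np.median(B[w],axis=0).round(1) if w.any() else '')
bk=(B[:,0]<-36)&(abs(B[:,1])<35)&(B[:,2]>15);print('back x',bk.sum(),np.median(B[bk],axis=0).round(1) if bk.any() else '')
E
python3 scp.py top s1t; python3 scp.py side s1s
```

```text
Traceback (most recent call last):
  File "scp.py", line 7, in <module>
    Q=(r.inv()*1).apply(P-p) # tool frame; scoop x=tool x, scoop z=-tool z
       ~~~~~~~^~
TypeError: Argument 'other' has incorrect type (expected scipy.spatial.transform._rotation.Rotation, got int)
Traceback (most recent call last):
  File "scp.py", line 7, in <module>
    Q=(r.inv()*1).apply(P-p) # tool frame; scoop x=tool x, scoop z=-tool z
       ~~~~~~~^~
TypeError: Argument 'other' has incorrect type (expected scipy.spatial.transform._rotation.Rotation, got int)
```

View pics/s1s.png

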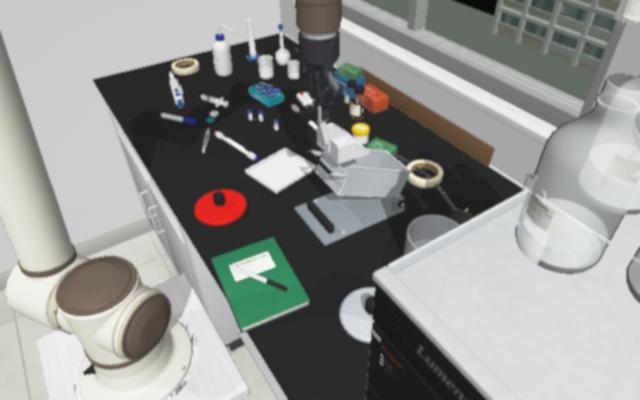

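The scoop is held over the bin, at about (340,140) in the side view, and looks upright. Next I'll measure it in the tool frame.

```bash
sed -i 's/(r.inv()\*1)/r.inv()/' scp.py; python3 scp.py top s1t; python3 scp.py side s1s
```

```text
1144 [[-57.8, -48.1, -5.1], [-20.6, -12.9, 11.7], [30.0, 44.6, 49.7]]
floor z(x) 162 [-0.01095662 -2.98609536] -3.1570542920767863 xmax 31.511302063559196
handle X [-115.84326366  -61.81828922]
side -1 332 [-26.2 -45.6  20. ]
side 1 163 [-11.2  42.4  18.9]
back x 157 [-51.7  -9.6  29.9]Traceback (most recent call last):
  File "scp.py", line 10, in <module>
    B=np.c_[X,Y,Z][m]; np.save('B.npy',B); print(m.sum(), np.percentile(B,[1,50,99],axis=0).round(1).tolist())
                                                          ~~~~~~~~~~~~~^^^^^^^^^^^^^^^^^^^^
    return _quantile_unchecked(
        a, q, axis, out, overwrite_input, method, keepdims, weights)
    return _ureduce(a,
                    func=_quantile_ureduce_func,
    ...<5 lines>...
                    overwrite_input=overwrite_input,
                    method=method)
    r = func(a, **kwargs)
    result = _quantile(arr,
                       quantiles=q,
    ...<2 lines>...
                       out=out,
                       weights=wgt)
    slices_having_nans = np.isnan(arr[-1, ...])
                                  ~~~^^^^^^^^^
IndexError: index -1 is out of bounds for axis 0 with size 0
```

```bash
sed -i 's/^G=.*//; s/; G=np.array.*/; G=np.array([-55.,1.6,110.6])/' h.py; grep -n "^A=" h.py; python3 - <<'E'
from h import *
p=np.degrees(.45)
w=[]
for z,n in ((85,5),(25,5),(4,5)):
    q,T=scoop_tool(binpt([-136,0,z],.45),BY,p); w.append((q,T,n)); print(q)
plan(w)
E
```

```text
36:A=0.; G=np.array([-55.,1.6,110.6])
[579.68972995 117.45876937 281.30095211]
[553.62076987 118.68815032 227.27412597]
[544.49663384 119.11843365 208.36473682]
[[[0.075,-0.004,0.012],[0.001,-0.028,0.0]],[[0.151,-0.007,0.025],[0.001,-0.056,-0.001]],[[0.226,-0.011,0.037],[0.002,-0.084,-0.001]],[[0.301,-0.015,0.05],[0.002,-0.112,-0.001]],[[0.376,-0.019,0.062],[0.003,-0.14,-0.001]]]
[[[0.0,0.0,0.048],[0.0,0.0,0.0]],[[0.0,0.0,0.096],[0.0,0.0,0.0]],[[0.0,0.0,0.144],[0.0,0.0,0.0]],[[0.001,0.0,0.192],[0.0,0.0,0.0]],[[0.001,0.0,0.24],[0.0,0.0,0.0]]]
[[[0.0,0.0,0.017],[0.0,0.0,0.0]],[[0.0,0.0,0.034],[0.0,0.0,0.0]],[[0.0,0.0,0.05],[0.0,0.0,0.0]],[[0.0,0.0,0.067],[0.0,0.0,0.0]],[[0.0,0.0,0.084],[0.0,0.0,0.0]]]
```

Request:
arm_command([
  [[0.075,-0.004,0.012],[0.001,-0.028,0.0]],
  [[0.151,-0.007,0.025],[0.001,-0.056,-0.001]],
  [[0.226,-0.011,0.037],[0.002,-0.084,-0.001]],
  [[0.301,-0.015,0.05],[0.002,-0.112,-0.001]],
  [[0.376,-0.019,0.062],[0.003,-0.14,-0.001]],
])

```text
clock: 14.75
position: [580.6, 118.7, 280.9]
ee_rot: [0.974, -0.023, -0.225, -0.005]
contact_force: [0.9, 0.8, -2.0]
gripper_width: 16.9
grasp_force: 60.4
```

```bash
cat > bn.py <<'E'
from h import *
import sys
# top view: report points in bin frame (theta .45), and wrist view saved
s=arm.read_state();p=np.array(s['position']);r=R.from_quat(s['ee_rot']); print('pos',p.round(1),'j',s['joints'].round(2),'F',s['contact_force'].round(1))
bo=p+r.apply([0,0,-19]); S=r*DOWN.inv(); bo=bo-S.apply(G); e=S.as_euler('ZYX',degrees=True)
nf=Ry(BY,np.degrees(.45)).inv().apply(bo-HINGE)-[0,0,8]; print('scoop_bowl in nose frame',nf.round(1),'yaw,pitch,roll',e.round(1))
E
python3 bn.py; python3 scp.py top s2t; python3 - <<'E'
from h import *
s=arm.read_state();
p=np.degrees(.45);w=[]
for z,n in ((25,5),(4,5)):
    q,T=scoop_tool(binpt([-136,0,z],.45),BY,p); w.append((q,T,n))
plan(w)
E
```

```text
pos [580.6 118.7 280.9] j [ 0.38  0.54  0.38 -0.19 -1.83  1.14] F [ 0.9  0.8 -2. ]
scoop_bowl in nose frame [-135.5    1.2   84.8] yaw,pitch,roll [-2.7 26.  -0. ]
1117 [[-50.6, -55.6, -12.8], [-26.7, -16.6, 4.8], [50.0, 49.9, 46.9]]
floor z(x) 275 [-1.14215429e-03  2.88831165e+00] 2.79590004505323 xmax 37.05080131588566
handle X [-104.56841531  -41.1283463 ]
side -1 91 [-37.8 -43.6  35.8]
side 1 91 [-26.2  41.7  29.9]
back x 242 [-39.5 -10.5  31.4]
[[[-0.005,0.001,0.045],[0.0,0.001,0.0]],[[-0.01,0.001,0.089],[0.0,0.002,0.0]],[[-0.015,0.002,0.134],[0.0,0.002,-0.001]],[[-0.02,0.003,0.179],[0.001,0.003,-0.001]],[[-0.025,0.004,0.223],[0.001,0.004,-0.001]]]
[[[0.0,0.0,0.017],[0.0,0.0,0.0]],[[0.0,0.0,0.034],[0.0,0.0,0.0]],[[0.0,0.0,0.05],[0.0,0.0,0.0]],[[0.0,0.0,0.067],[0.0,0.0,0.0]],[[0.0,0.0,0.084],[0.0,0.0,0.0]]]
```

Request:
arm_command([
  [[-0.005,0.001,0.045],[0,0.001,0]],
  [[-0.01,0.001,0.089],[0,0.002,0]],
  [[-0.015,0.002,0.134],[0,0.002,0]],
  [[-0.02,0.003,0.179],[0,0.003,0]],
  [[-0.025,0.004,0.223],[0,0.004,0]],
])

```text
clock: 15.3
position: [549.4, 119.0, 232.9]
ee_rot: [0.976, -0.023, -0.217, -0.005]
contact_force: [-0.1, 0.2, -1.4]
gripper_width: 17.0
grasp_force: 60.4
```

Request:
arm_command([
  [[0,0,0.017],[0,0,0]],
  [[0,0,0.034],[0,0,0]],
  [[0,0,0.05],[0,0,0]],
  [[0,0,0.067],[0,0,0]],
  [[0,0,0.084],[0,0,0]],
])

```text
clock: 15.8
position: [542.8, 119.0, 215.3]
ee_rot: [0.976, -0.023, -0.214, -0.005]
contact_force: [6.1, -0.3, -0.3]
gripper_width: 17.0
grasp_force: 60.9
```

Request:
arm_command([
  [[0,0,0.006],[0,0,0]],
  [[0,0,0.006],[0,0,0]],
  [[0,0,0.012],[0,0,0]],
  [[0,0,0.012],[0,0,0]],
])

```text
clock: 16.2
position: [542.1, 119.1, 212.7]
ee_rot: [0.977, -0.023, -0.213, -0.005]
contact_force: [6.2, 0.2, -0.1]
gripper_width: 16.9
grasp_force: 61.0
```

```bash
python3 bn.py
```

```text
pos [542.1 119.1 212.7] j [ 0.4   0.5   0.15 -0.18 -1.61  1.15] F [ 6.2  0.2 -0.1]
scoop_bowl in nose frame [-1.382e+02 -1.000e-01  8.000e+00] yaw,pitch,roll [-2.7 24.7  0. ]
```

Request:
arm_command([
  [[0.012,0,0],[0,0,0]],
  [[0.024,0,0],[0,0,0]],
  [[0.036,0,0],[0,0,0]],
  [[0.036,0,0],[0,0,0]],
])

```text
clock: 16.6
position: [546.9, 118.4, 207.5]
ee_rot: [0.975, -0.023, -0.219, -0.005]
contact_force: [-0.2, -0.5, -1.6]
gripper_width: 17.0
grasp_force: 60.6
```

```bash
python3 bn.py; python3 look.py t2; python3 -c "
import cv2;im=cv2.imread('pics/t2.png');s=cv2.imread('pics/t2.png')
from h import *
i2,_=arm.get_image('side')
a=cv2.resize(im[100:230,250:380],(390,390),interpolation=cv2.INTER_CUBIC);b=cv2.resize(i2[110:240,285:415],(390,390),interpolation=cv2.INTER_CUBIC)
cv2.imwrite('pics/t2x.png',np.hstack([a,b]))"
```

```text
pos [546.9 118.4 207.5] j [ 0.4   0.52  0.16 -0.18 -1.62  1.15] F [-0.2 -0.5 -1.6]
scoop_bowl in nose frame [-132.6   -0.7    4.8] yaw,pitch,roll [-2.7 25.3 -0.1]
jar 377 [ 626.5 -119.8] 63.4
knob 138 [ 420.2 -164.6] 14.8
```

View pics/t2x.png

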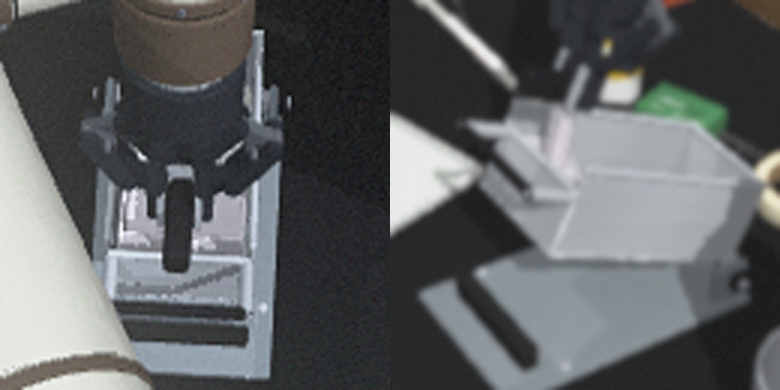

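The scoop is inside the bin and free; the top and side crops show it between the side walls. Now I'll lower it to the floor.

Request:
arm_command([
  [[0,0,0.006],[0,0,0]],
  [[0,0,0.012],[0,0,0]],
  [[0,0,0.012],[0,0,0]],
])

```text
clock: 17.0
position: [545.8, 118.6, 205.4]
ee_rot: [0.976, -0.023, -0.218, -0.005]
contact_force: [-0.6, -0.5, -2.0]
gripper_width: 16.9
grasp_force: 60.6
```

Request:
arm_command([
  [[0,0,0.006],[0,0.003,0]],
  [[0,0,0.006],[0,0,0]],
  [[0,0,0.006],[0,0,0]],
])

```text
clock: 17.3
position: [545.5, 118.6, 204.2]
ee_rot: [0.976, -0.023, -0.218, -0.005]
contact_force: [0.0, 0.6, -1.4]
gripper_width: 17.0
grasp_force: 60.4
```

```bash
python3 bn.py
```

```text
pos [545.5 118.6 204.2] j [ 0.4   0.52  0.15 -0.18 -1.61  1.16] F [ 0.   0.6 -1.4]
scoop_bowl in nose frame [-132.2   -0.5    1.3] yaw,pitch,roll [-2.7 25.2 -0. ]
```

Request:
arm_command([
  [[0,0,0],[0,-0.003,0]],
  [[0,0,0],[0,-0.006,0]],
  [[0,0,0.004],[0,-0.006,0]],
  [[0,0,0.004],[0,-0.006,0]],
])

```text
clock: 17.7
position: [545.7, 118.5, 204.1]
ee_rot: [0.974, -0.023, -0.226, -0.005]
contact_force: [0.6, -0.1, 2.8]
gripper_width: 17.1
grasp_force: 60.9
```

Request:
arm_command([
  [[0,0,0.004],[0,0,0]],
  [[0,0,0.004],[0,0,0]],
  [[0,0,0.008],[0,0,0]],
  [[0,0,0.008],[0,0,0]],
])

```text
clock: 18.1
position: [545.2, 118.3, 203.8]
ee_rot: [0.974, -0.023, -0.225, -0.005]
contact_force: [0.8, -2.0, 8.2]
gripper_width: 17.2
grasp_force: 61.6
```

```bash
python3 bn.py
```

```text
pos [545.2 118.3 203.8] j [ 0.4   0.52  0.16 -0.19 -1.62  1.16] F [ 0.8 -2.   8.2]
scoop_bowl in nose frame [-133.7   -0.9    0. ] yaw,pitch,roll [-2.7 26.  -0. ]
```

Request:
arm_command([
  [[0.016,0,-0.004],[0,0,0]],
  [[0.032,0,-0.004],[0,0,0]],
  [[0.048,0,-0.004],[0,0,0]],
  [[0.064,0,-0.004],[0,0,0]],
  [[0.08,0,-0.004],[0,0,0]],
])

```text
clock: 18.6
position: [562.9, 117.3, 195.8]
ee_rot: [0.974, -0.023, -0.226, -0.005]
contact_force: [-1.8, -1.4, 8.5]
gripper_width: 17.0
grasp_force: 61.6
```

Request:
arm_command([
  [[0.016,0,0],[0,0,0]],
  [[0.032,0,0],[0,0,0]],
  [[0.048,0,0],[0,0,0]],
  [[0.064,0,0],[0,0,0]],
  [[0.08,0,0],[0,0,0]],
])

```text
clock: 19.1
position: [581.0, 116.4, 186.8]
ee_rot: [0.974, -0.023, -0.226, -0.005]
contact_force: [0.3, -1.0, 8.6]
gripper_width: 16.8
grasp_force: 61.5
```

```bash
python3 bn.py
```

```text
pos [581.  116.4 186.8] j [ 0.37  0.6   0.24 -0.18 -1.64  1.18] F [ 0.3 -1.   8.6]
scoop_bowl in nose frame [-94.2  -1.1   0.2] yaw,pitch,roll [-2.7 26.1 -0.1]
```

Sliding smoothly under the balls; continuing.

Request:
arm_command([
  [[0.016,0,-0.003],[0,0,0]],
  [[0.032,0,-0.003],[0,0,0]],
  [[0.048,0,-0.003],[0,0,0]],
  [[0.064,0,-0.003],[0,0,0]],
  [[0.08,0,-0.003],[0,0,0]],
])

```text
clock: 19.6
position: [598.6, 115.3, 178.7]
ee_rot: [0.974, -0.023, -0.227, -0.004]
contact_force: [-2.7, -1.6, 8.9]
gripper_width: 17.0
grasp_force: 61.6
```

Request:
arm_command([
  [[0.016,0,0],[0,0,0]],
  [[0.032,0,0],[0,0,0]],
  [[0.048,0,0],[0,0,0]],
  [[0.064,0,0],[0,0,0]],
  [[0.08,0,0],[0,0,0]],
])

```text
clock: 20.1
position: [616.1, 115.0, 170.4]
ee_rot: [0.974, -0.022, -0.227, -0.005]
contact_force: [-2.4, -0.4, 10.5]
gripper_width: 17.1
grasp_force: 61.6
```

```bash
python3 bn.py
```

```text
pos [616.1 115.  170.4] j [ 0.35  0.67  0.33 -0.17 -1.66  1.19] F [-2.4 -0.4 10.5]
scoop_bowl in nose frame [-55.7  -0.8   0.5] yaw,pitch,roll [-2.7 26.3 -0. ]
```

Request:
arm_command([
  [[0.01,0,-0.004],[0,0,0]],
  [[0.02,0,-0.004],[0,0,0]],
  [[0.03,0,-0.004],[0,0,0]],
  [[0.04,0,-0.004],[0,0,0]],
  [[0.048,0,-0.004],[0,0,0]],
])

```text
clock: 20.6
position: [626.9, 114.5, 165.5]
ee_rot: [0.973, -0.022, -0.228, -0.005]
contact_force: [-5.4, 0.2, 12.3]
gripper_width: 17.0
grasp_force: 61.8
```

```bash
python3 bn.py;python3 -c "
from h import *
a,d=arm.get_image('top');b,_=arm.get_image('wrist')
cv2.imwrite('pics/t3x.png',np.hstack([cv2.resize(a[95:225,250:380],(400,400),interpolation=cv2.INTER_CUBIC),cv2.resize(b,(400,250)) if 0 else cv2.resize(b[0:400,120:520],(400,400))]))"
```

```text
pos [626.9 114.5 165.5] j [ 0.35  0.69  0.36 -0.17 -1.67  1.2 ] F [-5.4  0.2 12.3]
scoop_bowl in nose frame [-44.   -0.8   0.8] yaw,pitch,roll [-2.7 26.4 -0.1]
```

View pics/t3x.png

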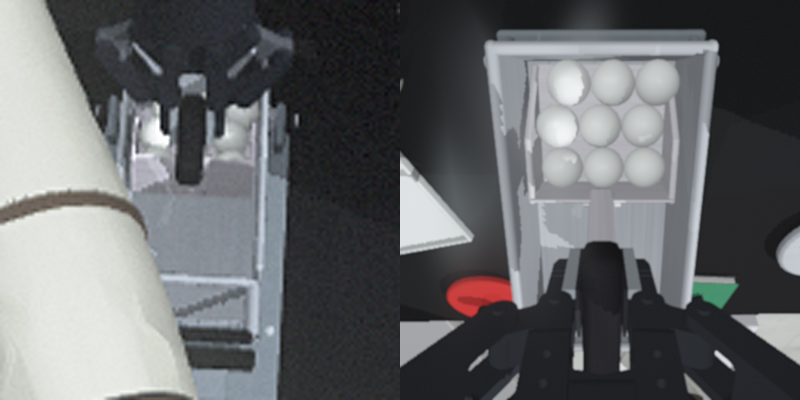

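The wrist view shows all 9 balls in the bowl in a 3x3 (550–670, 65–185), with the lip at the far wall. Now I'll pitch the mouth up about the back edge and lift.

```bash
cat > lift.py <<'E'
from h import *
th=np.degrees(.45); w=[]
for f in (10,20,30,40,50):
    c,s=np.cos(np.radians(f)),np.sin(np.radians(f))
    q,T=scoop_tool(binpt([-5-40*c,-.8,1.5+42*s],.45),BY,th-f); w.append((q,T,3))
w.append((q+[0,0,60],T,5)); w.append((q+[0,0,150],T,5))
print(plan(w)[0])
E
python3 lift.py
```

```text
[[[-0.022,0.0,0.005],[0.0,0.02,0.0]],[[-0.043,0.0,0.01],[0.0,0.039,0.0]],[[-0.065,0.0,0.014],[0.0,0.059,0.0]]]
[[[-0.016,0.0,0.006],[0.0,0.018,0.0]],[[-0.032,0.0,0.012],[0.0,0.037,0.0]],[[-0.049,0.0,0.017],[0.0,0.055,0.0]]]
[[[-0.013,0.0,0.008],[0.0,0.019,0.0]],[[-0.026,0.0,0.016],[0.0,0.037,0.0]],[[-0.04,0.0,0.023],[0.0,0.056,0.0]]]
[[[-0.011,0.0,0.01],[0.0,0.018,0.0]],[[-0.023,0.0,0.021],[0.0,0.037,0.0]],[[-0.034,0.0,0.031],[0.0,0.055,0.0]]]
[[[-0.011,0.0,0.014],[0.0,0.019,0.0]],[[-0.021,0.0,0.027],[0.0,0.037,0.0]],[[-0.032,0.0,0.041],[0.0,0.056,0.0]]]
[[[0.02,0.0,-0.044],[0.0,0.0,0.0]],[[0.039,0.0,-0.088],[0.0,0.0,0.0]],[[0.059,0.0,-0.131],[0.0,0.0,0.0]],[[0.079,0.0,-0.175],[0.0,0.0,0.0]],[[0.098,0.0,-0.219],[0.0,0.0,0.0]]]
[[[0.03,0.0,-0.066],[0.0,0.0,0.0]],[[0.059,0.0,-0.131],[0.0,0.0,0.0]],[[0.089,0.0,-0.197],[0.0,0.0,0.0]],[[0.118,0.001,-0.263],[0.0,0.0,0.0]],[[0.148,0.001,-0.328],[0.0,0.0,0.0]]]
[574.09342519 116.83613021 293.8224201 ]
```

Request:
arm_command([
  [[-0.022,0.0,0.0],[0.0,0.02,0.0]],
  [[-0.043,0.0,0.002],[0.0,0.039,0.0]],
  [[-0.065,0.0,0.006],[0.0,0.059,0.0]],
])

```text
clock: 21.0
position: [611.3, 115.2, 167.5]
ee_rot: [0.99, -0.024, -0.136, -0.003]
contact_force: [-1.0, -0.1, -5.3]
gripper_width: 16.9
grasp_force: 60.0
```

Request:
arm_command([
  [[-0.016,0.0,0.006],[0.0,0.018,0.0]],
  [[-0.032,0.0,0.012],[0.0,0.037,0.0]],
  [[-0.049,0.0,0.017],[0.0,0.055,0.0]],
])

```text
clock: 21.3
position: [598.0, 116.0, 166.8]
ee_rot: [0.998, -0.024, -0.051, -0.001]
contact_force: [0.2, -0.2, -3.6]
gripper_width: 17.1
grasp_force: 60.2
```

Request:
arm_command([
  [[-0.013,0.0,0.008],[0.0,0.019,0.0]],
  [[-0.026,0.0,0.016],[0.0,0.037,0.0]],
  [[-0.04,0.0,0.023],[0.0,0.056,0.0]],
])

```text
clock: 21.6
position: [587.5, 116.3, 161.8]
ee_rot: [0.999, -0.024, 0.037, 0.002]
contact_force: [-0.3, 0.4, -4.5]
gripper_width: 16.8
grasp_force: 60.1
```

```bash
python3 bn.py; python3 -c "
from h import *
b,_=arm.get_image('wrist');cv2.imwrite('pics/w4.png',b)"
```

```text
pos [587.5 116.3 161.8] j [ 0.49  0.36 -0.23  0.05 -0.91  1.01] F [-0.3  0.4 -4.5]
scoop_bowl in nose frame [-38.5  -1.   20.7] yaw,pitch,roll [-2.7 -4.3 -0.1]
```

View pics/w4.png

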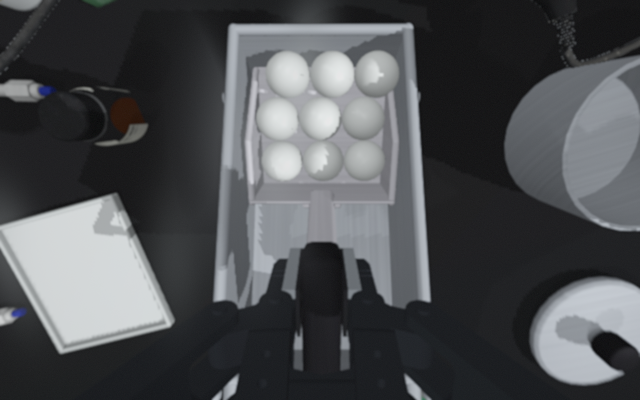

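All 9 balls are still on the scoop (270–395, 55–180). Continuing the pitch and lift.

Request:
arm_command([
  [[-0.011,0.0,0.01],[0.0,0.018,0.0]],
  [[-0.023,0.0,0.021],[0.0,0.037,0.0]],
  [[-0.034,0.0,0.031],[0.0,0.055,0.0]],
])

```text
clock: 21.95
position: [580.0, 116.3, 153.4]
ee_rot: [0.992, -0.024, 0.123, 0.004]
contact_force: [5.1, -3.3, -1.1]
gripper_width: 17.0
grasp_force: 60.7
```

Request:
arm_command([
  [[-0.011,0.0,0.014],[0.0,0.019,0.0]],
  [[-0.021,0.0,0.027],[0.0,0.037,0.0]],
  [[-0.032,0.0,0.041],[0.0,0.056,0.0]],
])

```text
clock: 22.25
position: [578.6, 113.5, 144.7]
ee_rot: [0.979, -0.024, 0.202, 0.009]
contact_force: [0.8, -0.3, -3.9]
gripper_width: 16.8
grasp_force: 59.9
```

Request:
arm_command([
  [[0.01,0.0,-0.024],[0,0,0]],
  [[0.03,0.0,-0.068],[0,0,0]],
  [[0.05,0.0,-0.115],[0,0,0]],
  [[0.072,0.0,-0.165],[0,0,0]],
  [[0.098,0.0,-0.219],[0,0,0]],
])

```text
clock: 22.75
position: [579.7, 112.9, 204.4]
ee_rot: [0.979, -0.025, 0.201, 0.01]
contact_force: [-0.4, 1.1, -4.2]
gripper_width: 17.2
grasp_force: 62.7
```

Request:
arm_command([
  [[0.03,0.0,-0.066],[0,0,0]],
  [[0.059,0.0,-0.131],[0,0,0]],
  [[0.089,0.0,-0.197],[0,0,0]],
  [[0.115,0.0,-0.255],[0,0,0]],
  [[0.135,0.001,-0.3],[0,0,0]],
])

```text
clock: 23.25
position: [580.8, 113.0, 287.5]
ee_rot: [0.979, -0.026, 0.201, 0.01]
contact_force: [0.6, -0.6, -4.7]
gripper_width: 17.1
grasp_force: 62.7
```

```bash
python3 bn.py; python3 look.py t5; python3 - <<'E'
from h import *
import sys
b,_=arm.get_image('wrist');cv2.imwrite('pics/w5.png',b)
for r in arm.spot_in('wrist','ball1_center'):print(np.round(r['position']),round(r['score'],2))
# plan transit+pour
jar=np.array([626.6,-119.6,80.])
def pour(p,lipx,lipz):
    lip=jar+bx*lipx+[0,0,lipz]; return scoop_tool(lip-Ry(BY,p).apply([40,0,1]),BY,p)
s=arm.read_state();z=s['position'][2]
q0,T0=pour(-24,-40,95); print(q0)
plan([(q0,T0,15)])
E
```

```text
pos [580.8 113.  287.5] j [ 0.57  0.11 -0.41  0.36 -0.76  0.72] F [ 0.6 -0.6 -4.7]
scoop_bowl in nose frame [-87.3  -5.6 164.1] yaw,pitch,roll [ -2.9 -23.2  -0.6]
jar 378 [ 626.8 -119.5] 63.7
knob 137 [ 420.1 -165. ] 14.9
[362. 157.] 0.62
[ 463.21986969 -110.29341047  219.12723737]
[[[-0.033,0.061,0.006],[0.0,0.0,0.0]],[[-0.067,0.122,0.012],[0.0,0.001,0.0]],[[-0.1,0.183,0.018],[0.001,0.001,0.0]],[[-0.134,0.244,0.024],[0.001,0.001,0.0]],[[-0.167,0.306,0.03],[0.001,0.001,0.0]]]
[[[-0.033,0.061,0.006],[0.0,0.001,0.0]],[[-0.067,0.122,0.012],[0.001,0.001,0.0]],[[-0.1,0.183,0.018],[0.001,0.001,0.0]],[[-0.134,0.244,0.023],[0.001,0.001,-0.001]],[[-0.167,0.305,0.029],[0.001,0.002,-0.001]]]
[[[-0.034,0.061,0.006],[0.0,0.0,0.0]],[[-0.067,0.122,0.011],[0.001,0.0,0.0]],[[-0.101,0.183,0.016],[0.001,0.0,0.0]],[[-0.135,0.244,0.022],[0.001,0.001,0.0]],[[-0.168,0.306,0.027],[0.001,0.001,0.0]]]
```

View pics/w5.png

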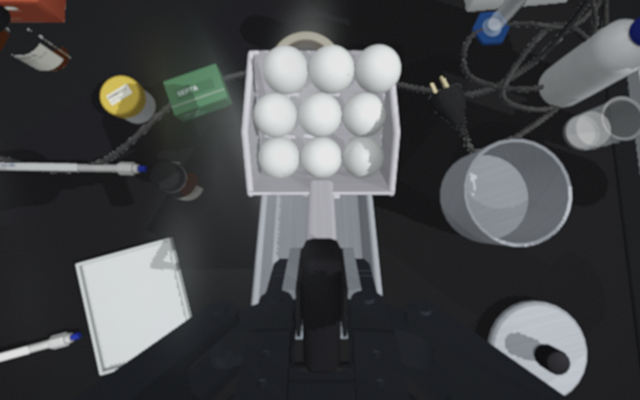

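All 9 balls are in the lifted scoop (260–400, 45–175), and the jar is unchanged. I'll carry it slowly sideways.

```bash
cat > pour.py <<'E'
from h import *
import sys
jar=np.array([626.8,-119.6,80.])
def pour(p,lipx,lipz):
    lip=jar+bx*lipx+[0,0,lipz]; return scoop_tool(lip-Ry(BY,p).apply([40,0,1]),BY,p)
E
python3 - <<'E'
from pour import *
q0,T0=pour(-24,-40,30)
plan([([q0[0]+20,q0[1],290],T0,20),(q0,T0,10)])
E
```

```text
[[[-0.016,0.046,-0.007],[0.0,0.0,0.0]],[[-0.031,0.091,-0.014],[0.0,0.0,0.0]],[[-0.047,0.137,-0.021],[0.0,0.001,0.0]],[[-0.063,0.183,-0.027],[0.001,0.001,0.0]],[[-0.079,0.229,-0.034],[0.001,0.001,0.0]]]
[[[-0.015,0.045,-0.007],[0.0,0.0,0.0]],[[-0.031,0.091,-0.014],[0.0,0.0,0.0]],[[-0.047,0.137,-0.022],[0.0,0.001,0.0]],[[-0.062,0.183,-0.029],[0.0,0.001,0.0]],[[-0.078,0.228,-0.036],[0.001,0.001,0.0]]]
[[[-0.016,0.046,-0.007],[0.0,0.0,0.0]],[[-0.032,0.092,-0.014],[0.0,0.0,-0.001]],[[-0.047,0.137,-0.021],[0.0,0.0,-0.001]],[[-0.063,0.183,-0.029],[0.0,0.001,-0.001]],[[-0.079,0.229,-0.036],[0.0,0.001,-0.001]]]
[[[-0.015,0.045,-0.007],[0.001,0.0,0.0]],[[-0.031,0.091,-0.014],[0.001,0.0,0.0]],[[-0.047,0.137,-0.022],[0.001,0.0,0.0]],[[-0.063,0.182,-0.029],[0.001,0.001,0.0]],[[-0.079,0.228,-0.036],[0.001,0.001,0.0]]]
[[[-0.029,0.0,0.046],[0.0,0.0,0.0]],[[-0.059,0.001,0.093],[0.0,0.0,0.0]],[[-0.088,0.001,0.139],[0.0,0.0,0.0]],[[-0.118,0.001,0.185],[0.0,0.0,0.0]],[[-0.147,0.002,0.232],[0.0,0.0,0.0]]]
[[[-0.029,0.0,0.046],[0.0,0.0,0.0]],[[-0.059,0.0,0.092],[0.0,0.0,0.0]],[[-0.088,0.001,0.139],[0.0,0.0,0.0]],[[-0.118,0.001,0.185],[0.0,0.0,0.0]],[[-0.147,0.001,0.231],[0.0,0.0,0.0]]]
```

Request:
arm_command([
  [[-0.004,0.012,-0.002],[0,0,0]],
  [[-0.014,0.036,-0.006],[0,0,0]],
  [[-0.028,0.076,-0.012],[0,0,0]],
  [[-0.044,0.122,-0.018],[0,0,0]],
  [[-0.059,0.168,-0.025],[0.001,0.001,0]],
])

```text
clock: 23.9
position: [563.3, 71.6, 289.2]
ee_rot: [0.978, -0.025, 0.205, 0.008]
contact_force: [0.7, 0.1, -4.9]
gripper_width: 16.8
grasp_force: 62.7
```

Request:
arm_command([
  [[-0.016,0.045,-0.007],[0,0,0]],
  [[-0.032,0.091,-0.014],[0,0,0]],
  [[-0.047,0.137,-0.022],[0,0,0]],
  [[-0.062,0.183,-0.029],[0,0,0]],
  [[-0.078,0.228,-0.036],[0.001,0.001,0]],
])

```text
clock: 24.4
position: [539.5, 16.1, 290.4]
ee_rot: [0.978, -0.024, 0.207, 0.006]
contact_force: [0.5, -0.3, -4.8]
gripper_width: 16.7
grasp_force: 62.6
```

Request:
arm_command([
  [[-0.016,0.045,-0.007],[0,0,0]],
  [[-0.032,0.091,-0.014],[0,0,0]],
  [[-0.047,0.137,-0.022],[0,0,0]],
  [[-0.063,0.183,-0.029],[0,0,0]],
  [[-0.079,0.229,-0.036],[0.001,0.001,0]],
])

```text
clock: 24.9
position: [514.8, -39.9, 290.5]
ee_rot: [0.978, -0.024, 0.209, 0.004]
contact_force: [0.1, -0.5, -5.1]
gripper_width: 17.0
grasp_force: 62.7
```

Request:
arm_command([
  [[-0.016,0.045,-0.007],[0,0,0]],
  [[-0.031,0.091,-0.014],[0,0,0]],
  [[-0.047,0.137,-0.022],[0,0,0]],
  [[-0.06,0.175,-0.028],[0,0,0]],
  [[-0.07,0.204,-0.032],[0,0.001,0]],
])

```text
clock: 25.4
position: [493.1, -90.1, 290.7]
ee_rot: [0.977, -0.024, 0.21, 0.005]
contact_force: [-0.1, -0.8, -4.2]
gripper_width: 16.7
grasp_force: 62.6
```

```bash
python3 bn.py; python3 look.py t6; python3 - <<'E'
from pour import *
im,d=arm.get_image('wrist');i=arm.camera_info('wrist')
# jar rim from wrist
P=cloud('wrist',d).reshape(-1,3);m=(P[:,2]>74)&(P[:,2]<87)&(np.hypot(P[:,0]-627,P[:,1]+120)<110)
print('wrist jar',m.sum(),cv2.minEnclosingCircle(P[m,:2].astype(np.float32)))
q0,T0=pour(-24,-40,30)
plan([(q0,T0,10)])
E
```

```text
pos [493.1 -90.1 290.7] j [ 0.2  -0.08 -0.53  0.16 -0.71  1.22] F [-0.1 -0.8 -4.2]
scoop_bowl in nose frame [-158.7 -211.4  135. ] yaw,pitch,roll [ -2.8 -24.3   0.1]
jar 173 [ 629.5 -117.7] 62.5
knob none
wrist jar 0 ((0.0, 0.0), 0.0)
[[[-0.033,0.009,0.045],[0.0,0.0,0.0]],[[-0.066,0.018,0.09],[0.0,0.0,0.0]],[[-0.098,0.026,0.135],[0.0,0.0,0.0]],[[-0.131,0.035,0.18],[0.0,-0.001,0.0]],[[-0.164,0.044,0.225],[0.0,-0.001,0.0]]]
[[[-0.032,0.009,0.045],[0.0,0.0,-0.001]],[[-0.065,0.017,0.091],[0.0,0.0,-0.001]],[[-0.098,0.026,0.136],[0.0,0.0,-0.001]],[[-0.13,0.035,0.181],[0.0,0.0,-0.001]],[[-0.163,0.044,0.226],[0.0,0.0,-0.001]]]
```

Request:
arm_command([
  [[-0.015,0.004,0.02],[0,0,0]],
  [[-0.045,0.012,0.06],[0,0,0]],
  [[-0.08,0.022,0.11],[0,0,0]],
  [[-0.12,0.032,0.165],[0,0,0]],
  [[-0.164,0.044,0.225],[0,-0.001,0]],
])

```text
clock: 26.0
position: [478.8, -98.9, 221.7]
ee_rot: [0.978, -0.023, 0.209, 0.004]
contact_force: [-0.0, -0.3, -5.3]
gripper_width: 16.5
grasp_force: 62.7
```

Request:
arm_command([
  [[-0.04,0.011,0.055],[0,0,0]],
  [[-0.08,0.022,0.11],[0,0,0]],
  [[-0.12,0.032,0.165],[0,0,0]],
  [[-0.148,0.04,0.205],[0,0,0]],
  [[-0.163,0.044,0.226],[0,0,-0.001]],
])

```text
clock: 26.5
position: [463.3, -109.4, 152.6]
ee_rot: [0.978, -0.022, 0.207, 0.005]
contact_force: [0.1, -0.3, -5.3]
gripper_width: 16.7
grasp_force: 62.6
```

```bash
python3 bn.py; python3 look.py t7; python3 - <<'E'
from pour import *
b,_=arm.get_image('wrist');a=cv2.imread('pics/t7.png')
cv2.imwrite('pics/t7x.png',np.hstack([cv2.resize(a[90:260,340:510],(400,400),interpolation=cv2.INTER_CUBIC),b[:,120:520]]))
w=[]
for p,x,z in ((-10,-32,20),(0,-24,13),(10,-20,9),(20,-18,8),(30,-18,8),(40,-18,8),(50,-18,8),(58,-18,8)):
    q,T=pour(p,x,z); w.append((q,T,5))
plan(w)
E
```

```text
pos [ 463.3 -109.4  152.6] j [ 0.15  0.04 -0.85  0.29 -0.28  1.12] F [ 0.1 -0.3 -5.3]
scoop_bowl in nose frame [-124.7 -231.9   -2.5] yaw,pitch,roll [ -2.5 -23.9  -0. ]
jar 296 [ 603.9 -105.7] 90.6
knob none
[[[0.023,0.001,-0.007],[0.0,-0.015,0.0]],[[0.045,0.001,-0.014],[0.0,-0.031,0.0]],[[0.068,0.002,-0.021],[0.0,-0.046,0.0]],[[0.091,0.003,-0.028],[0.0,-0.062,0.001]],[[0.114,0.003,-0.035],[0.0,-0.077,0.001]]]
[[[0.019,0.0,-0.006],[0.0,-0.011,0.0]],[[0.038,0.0,-0.011],[0.0,-0.022,0.0]],[[0.057,0.0,-0.017],[0.0,-0.034,0.0]],[[0.076,0.0,-0.022],[0.0,-0.045,0.0]],[[0.095,0.0,-0.028],[0.0,-0.056,0.0]]]
[[[0.017,0.0,-0.009],[0.0,-0.011,0.0]],[[0.034,0.0,-0.018],[0.0,-0.022,0.0]],[[0.051,0.0,-0.026],[0.0,-0.033,0.0]],[[0.068,0.0,-0.035],[0.0,-0.044,0.0]],[[0.085,0.0,-0.044],[0.0,-0.056,0.0]]]
[[[0.015,0.0,-0.012],[0.0,-0.011,0.0]],[[0.031,0.0,-0.023],[0.0,-0.022,0.0]],[[0.046,0.0,-0.035],[0.0,-0.033,0.0]],[[0.062,0.0,-0.046],[0.0,-0.044,0.0]],[[0.077,0.0,-0.058],[0.0,-0.055,0.0]]]
[[[0.014,0.0,-0.012],[0.0,-0.011,0.0]],[[0.027,0.0,-0.024],[0.0,-0.022,0.0]],[[0.041,0.0,-0.036],[0.0,-0.033,0.0]],[[0.055,0.0,-0.048],[0.0,-0.045,0.0]],[[0.069,0.0,-0.061],[0.0,-0.056,0.0]]]
[[[0.014,0.0,-0.012],[0.0,-0.011,0.0]],[[0.027,0.0,-0.024],[0.0,-0.022,0.0]],[[0.041,0.0,-0.036],[0.0,-0.033,0.0]],[[0.055,0.0,-0.048],[0.0,-0.044,0.0]],[[0.068,0.0,-0.06],[0.0,-0.055,0.0]]]
[[[0.014,0.0,-0.012],[0.0,-0.011,0.0]],[[0.028,0.0,-0.024],[0.0,-0.022,0.0]],[[0.041,0.0,-0.036],[0.0,-0.033,0.0]],[[0.055,0.0,-0.048],[0.0,-0.045,0.0]],[[0.069,0.0,-0.061],[0.0,-0.056,0.0]]]
[[[0.011,0.0,-0.01],[0.0,-0.009,0.0]],[[0.022,0.0,-0.02],[0.0,-0.018,0.0]],[[0.033,0.0,-0.029],[0.0,-0.027,0.0]],[[0.043,0.0,-0.039],[0.0,-0.035,0.0]],[[0.054,0.0,-0.049],[0.0,-0.044,0.0]]]
```

View pics/t7x.png

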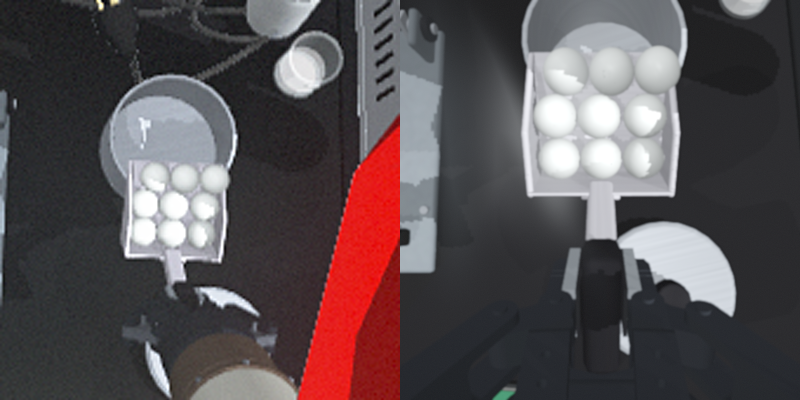

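The crops show the right-front ball riding on the scoop's edge, so I'll move the lip to the jar's middle and slightly to +y before tipping.

```bash
python3 - <<'E'
from pour import *
w=[]
for p,x,z in ((-22,-6,42),(-10,-4,22),(0,-4,12),(10,-6,9),(20,-10,8),(30,-14,8),(40,-16,8),(50,-18,8),(60,-18,8)):
    q,T=pour(p,x,z); w.append((q+by*4,T,5))
print(plan(w))
E
```

```text
[[[0.032,-0.003,-0.001],[0.0,-0.002,0.0]],[[0.063,-0.005,-0.002],[0.0,-0.004,0.0]],[[0.095,-0.008,-0.003],[0.0,-0.006,0.0]],[[0.127,-0.01,-0.004],[0.0,-0.009,0.001]],[[0.159,-0.013,-0.005],[0.0,-0.011,0.001]]]
[[[0.012,0.0,0.001],[0.0,-0.013,0.0]],[[0.024,0.0,0.002],[0.0,-0.027,0.0]],[[0.036,0.0,0.003],[0.0,-0.04,0.0]],[[0.048,0.0,0.004],[0.0,-0.053,0.0]],[[0.061,0.0,0.006],[0.0,-0.066,0.0]]]
[[[0.012,0.0,-0.004],[0.0,-0.011,0.0]],[[0.025,0.0,-0.009],[0.0,-0.022,0.0]],[[0.037,0.0,-0.013],[0.0,-0.034,0.0]],[[0.049,0.0,-0.017],[0.0,-0.045,0.0]],[[0.061,0.0,-0.021],[0.0,-0.056,0.0]]]
[[[0.012,0.0,-0.01],[0.0,-0.011,0.0]],[[0.024,0.0,-0.02],[0.0,-0.022,0.0]],[[0.037,0.0,-0.029],[0.0,-0.033,0.0]],[[0.049,0.0,-0.039],[0.0,-0.044,0.0]],[[0.061,0.0,-0.049],[0.0,-0.056,0.0]]]
[[[0.011,0.0,-0.011],[0.0,-0.011,0.0]],[[0.021,0.0,-0.021],[0.0,-0.022,0.0]],[[0.032,0.0,-0.032],[0.0,-0.033,0.0]],[[0.043,0.0,-0.043],[0.0,-0.044,0.0]],[[0.054,0.0,-0.054],[0.0,-0.055,0.0]]]
[[[0.011,0.0,-0.011],[0.0,-0.011,0.0]],[[0.021,0.0,-0.022],[0.0,-0.022,0.0]],[[0.032,0.0,-0.033],[0.0,-0.033,0.0]],[[0.043,0.0,-0.
[... 235 characters left out ...]
0.0,-0.055,0.0]]]
[[[0.013,0.0,-0.011],[0.0,-0.011,0.0]],[[0.025,0.0,-0.022],[0.0,-0.022,0.0]],[[0.038,0.0,-0.033],[0.0,-0.033,0.0]],[[0.05,0.0,-0.044],[0.0,-0.045,0.0]],[[0.063,0.0,-0.056],[0.0,-0.056,0.0]]]
[[[0.014,0.0,-0.012],[0.0,-0.011,0.0]],[[0.027,0.0,-0.024],[0.0,-0.022,0.0]],[[0.041,0.0,-0.036],[0.0,-0.033,0.0]],[[0.055,0.0,-0.048],[0.0,-0.044,0.0]],[[0.068,0.0,-0.06],[0.0,-0.055,0.0]]]
(array([ 639.94836989, -114.64502443,  215.64777355]), Rotation.from_matrix(array([[ 5.00308523e-01, -4.78457066e-02, -8.64524245e-01],
                            [-2.34982944e-02, -9.98854593e-01,  4.16813144e-02],
                            [-8.65528285e-01, -5.38671646e-04, -5.00859759e-01]])))
```

Request:
arm_command([
  [[0.015,-0.002,0],[0,-0.001,0]],
  [[0.045,-0.004,-0.002],[0,-0.004,0]],
  [[0.085,-0.007,-0.003],[0,-0.006,0]],
  [[0.127,-0.01,-0.004],[0,-0.009,0.001]],
  [[0.159,-0.013,-0.005],[0,-0.011,0.001]],
])

```text
clock: 27.1
position: [502.3, -107.3, 173.5]
ee_rot: [0.981, -0.024, 0.193, 0.004]
contact_force: [-0.1, 0.0, -4.4]
gripper_width: 16.9
grasp_force: 62.6
```

Request:
arm_command([
  [[0.012,0,0.001],[0,-0.013,0]],
  [[0.024,0,0.002],[0,-0.027,0]],
  [[0.036,0,0.003],[0,-0.04,0]],
  [[0.048,0,0.004],[0,-0.053,0]],
  [[0.061,0,0.006],[0,-0.066,0]],
])

```text
clock: 27.6
position: [516.0, -108.2, 177.0]
ee_rot: [0.996, -0.024, 0.09, 0.001]
contact_force: [1.0, 0.4, -5.6]
gripper_width: 17.1
grasp_force: 62.6
```

Request:
arm_command([
  [[0.012,0,-0.004],[0,-0.011,0]],
  [[0.025,0,-0.009],[0,-0.022,0]],
  [[0.037,0,-0.013],[0,-0.034,0]],
  [[0.049,0,-0.017],[0,-0.045,0]],
  [[0.061,0,-0.021],[0,-0.056,0]],
])

```text
clock: 28.1
position: [530.5, -108.9, 184.7]
ee_rot: [1.0, -0.024, 0.002, -0.001]
contact_force: [0.7, 0.5, -5.2]
gripper_width: 17.1
grasp_force: 62.6
```

Request:
arm_command([
  [[0.012,0,-0.01],[0,-0.011,0]],
  [[0.024,0,-0.02],[0,-0.022,0]],
  [[0.037,0,-0.029],[0,-0.033,0]],
  [[0.049,0,-0.039],[0,-0.044,0]],
  [[0.061,0,-0.049],[0,-0.056,0]],
])

```text
clock: 28.6
position: [545.9, -109.6, 196.9]
ee_rot: [0.996, -0.024, -0.085, -0.003]
contact_force: [-0.8, -0.0, -5.1]
gripper_width: 16.8
grasp_force: 62.6
```

Request:
arm_command([
  [[0.011,0,-0.011],[0,-0.011,0]],
  [[0.021,0,-0.021],[0,-0.022,0]],
  [[0.032,0,-0.032],[0,-0.033,0]],
  [[0.043,0,-0.043],[0,-0.044,0]],
  [[0.054,0,-0.054],[0,-0.055,0]],
])

```text
clock: 29.1
position: [562.5, -110.7, 208.6]
ee_rot: [0.985, -0.023, -0.169, -0.005]
contact_force: [-0.5, 0.2, -1.0]
gripper_width: 16.9
grasp_force: 63.2
```

```bash
python3 bn.py; python3 look.py t8;  python3 - <<'E'
from pour import *
b,_=arm.get_image('wrist');a=cv2.imread('pics/t8.png')
cv2.imwrite('pics/t8x.png',np.hstack([cv2.resize(a[90:260,340:510],(400,400),interpolation=cv2.INTER_CUBIC),b[:,120:520]]))
E
```

```text
pos [ 562.5 -110.7  208.6] j [ 0.07  0.49  0.09 -0.04 -1.51  1.47] F [-0.5  0.2 -1. ]
scoop_bowl in nose frame [-100.4 -228.5   23.4] yaw,pitch,roll [-2.7 19.5  0.1]
jar 107 [ 668.8 -106.1] 30.2
knob 136 [ 420.1 -164.9] 14.9
```

View pics/t8x.png

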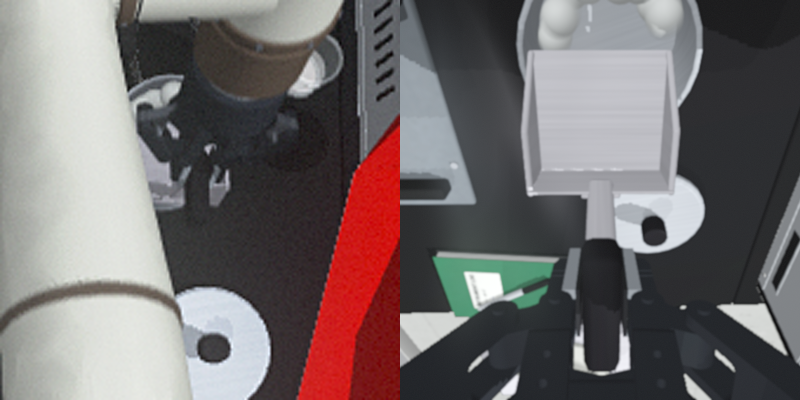

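The scoop is empty and the balls are in the jar. I'll back off and return the scoop to its tray.

```bash
python3 - <<'E'
from h import *
T0=Ry(BY,0)*DOWN; T1=R.from_quat([0.982,0.187,0,0])
p=arm.read_state()['position']
w=[(p+[-20,10,100],T0,5),([500,-40,315],T0,3),([460,150,315],R.from_euler('Z',8,degrees=True)*DOWN,5),([451.5,336.3,290],T1,5),([451.5,336.3,125],T1,5),([451.5,336.3,98],T1,5)]
plan(w)
E
```

```text
[[[-0.042,-0.007,-0.07],[0.0,0.022,0.0]],[[-0.084,-0.015,-0.14],[0.0,0.043,0.0]],[[-0.126,-0.022,-0.21],[0.0,0.065,0.0]],[[-0.168,-0.029,-0.28],[0.0,0.086,0.0]],[[-0.21,-0.037,-0.35],[-0.001,0.108,0.0]]]
[[[-0.061,-0.078,-0.01],[0.0,0.0,0.0]],[[-0.122,-0.156,-0.019],[0.0,0.0,0.0]],[[-0.183,-0.234,-0.029],[0.0,0.0,0.0]]]
[[[-0.039,-0.15,0.0],[0.0,0.0,-0.012]],[[-0.078,-0.301,0.0],[0.0,0.0,-0.024]],[[-0.118,-0.451,-0.001],[0.0,0.0,-0.036]],[[-0.157,-0.601,-0.001],[0.0,0.0,-0.048]],[[-0.196,-0.752,-0.001],[0.0,0.0,-0.06]]]
[[[0.014,-0.148,0.02],[0.0,0.0,-0.015]],[[0.028,-0.297,0.04],[0.0,0.0,-0.03]],[[0.043,-0.445,0.059],[0.0,0.0,-0.045]],[[0.057,-0.594,0.079],[0.0,0.0,-0.06]],[[0.071,-0.742,0.099],[0.0,0.0,-0.075]]]
[[[0.0,0.0,0.132],[0.0,0.0,0.0]],[[0.0,0.0,0.264],[0.0,0.0,0.0]],[[0.0,-0.001,0.396],[0.0,0.0,0.0]],[[0.001,-0.001,0.528],[0.0,0.0,0.0]],[[0.001,-0.001,0.66],[0.0,0.0,0.0]]]
[[[0.0,0.0,0.022],[0.0,0.0,0.0]],[[0.0,0.0,0.043],[0.0,0.0,0.0]],[[0.0,0.0,0.065],[0.0,0.0,0.0]],[[0.0,0.0,0.086],[0.0,0.0,0.0]],[[0.0,0.0,0.108],[0.0,0.0,0.0]]]
```

Request:
arm_command([
  [[-0.042,-0.007,-0.07],[0,0.01,0]],
  [[-0.084,-0.015,-0.14],[0,0.035,0]],
  [[-0.126,-0.022,-0.21],[0,0.06,0]],
  [[-0.168,-0.029,-0.28],[0,0.086,0]],
  [[-0.21,-0.037,-0.35],[-0.001,0.108,0]],
])

```text
clock: 29.7
position: [541.0, -100.6, 310.0]
ee_rot: [1.0, -0.024, 0.001, 0.001]
contact_force: [-0.3, 0.1, -1.4]
gripper_width: 17.0
grasp_force: 63.1
```

Request:
arm_command([
  [[-0.061,-0.078,-0.01],[0,0,0]],
  [[-0.122,-0.156,-0.019],[0,0,0]],
  [[-0.183,-0.234,-0.029],[0,0,0]],
  [[-0.183,-0.234,-0.029],[0,0,0]],
])

```text
clock: 30.1
position: [497.1, -38.5, 317.1]
ee_rot: [1.0, -0.022, -0.0, -0.0]
contact_force: [0.4, -0.5, -1.1]
gripper_width: 16.9
grasp_force: 63.1
```

Request:
arm_command([
  [[-0.039,-0.15,0],[0,0,-0.012]],
  [[-0.078,-0.301,0],[0,0,-0.024]],
  [[-0.118,-0.451,-0.001],[0,0,-0.036]],
  [[-0.157,-0.601,-0.001],[0,0,-0.048]],
  [[-0.196,-0.752,-0.001],[0,0,-0.06]],
])

```text
clock: 30.6
position: [458.0, 151.6, 316.1]
ee_rot: [0.997, 0.071, -0.001, -0.001]
contact_force: [0.5, -0.0, -0.5]
gripper_width: 16.8
grasp_force: 63.1
```

Request:
arm_command([
  [[0.014,-0.148,0.02],[0,0,-0.015]],
  [[0.028,-0.297,0.04],[0,0,-0.03]],
  [[0.043,-0.445,0.059],[0,0,-0.045]],
  [[0.057,-0.594,0.079],[0,0,-0.06]],
  [[0.071,-0.742,0.099],[0,0,-0.075]],
])

```text
clock: 31.1
position: [449.6, 338.2, 290.9]
ee_rot: [0.982, 0.188, -0.002, -0.001]
contact_force: [0.2, 0.3, -1.1]
gripper_width: 16.9
grasp_force: 63.1
```

```bash
python3 bn.py; python3 look.py t9; python3 scp.py top t9b; python3 - <<'E'
from h import *
T1=R.from_quat([0.982,0.187,0,0])
plan([([451.5,336.3,125],T1,5),([451.5,336.3,98],T1,5)])
P=cloud('top',np.load('t9.npy'))
im=cv2.imread('pics/t9.png')
q=P[110:190,375:450]; print('jar z>20 inside px',((q[...,2]>20)&(np.hypot(q[...,0]-626.8,q[...,1]+119.6)<54)).sum())
E
```

```text
pos [449.6 338.2 290.9] j [ 0.93  0.24 -0.04 -0.   -1.28  1.02] F [ 0.2  0.3 -1.1]
scoop_bowl in nose frame [-236.2  237.4   63.4] yaw,pitch,roll [21.7  0.2  0.2]
jar 374 [ 627.1 -119.5] 63.8
knob 134 [ 420.2 -164.7] 14.8
974 [[-30.4, -46.0, 1.6], [24.7, -14.0, 7.0], [50.8, 33.5, 45.1]]
floor z(x) 570 [0.06424391 4.70525037] 5.819303713363894 xmax 37.610100723207495
handle X [-102.73871477  -62.15370124]
side -1 159 [  2.2 -45.1  25.6]
side 1 1 [50.9 38.4  8.7]
back x 0 
[[[0.001,0.004,0.131],[0.0,0.0,0.0]],[[0.002,0.008,0.262],[0.0,0.001,0.001]],[[0.004,0.012,0.394],[-0.001,0.001,0.001]],[[0.005,0.015,0.525],[-0.001,0.001,0.001]],[[0.006,0.019,0.656],[-0.001,0.002,0.001]]]
[[[0.0,0.0,0.022],[0.0,0.0,0.0]],[[0.0,0.0,0.043],[0.0,0.0,0.0]],[[0.0,0.0,0.065],[0.0,0.0,0.0]],[[0.0,0.0,0.087],[0.0,0.0,0.0]],[[0.0,0.0,0.108],[0.0,0.0,0.0]]]
jar z>20 inside px 748
```

View pics/t9c.png

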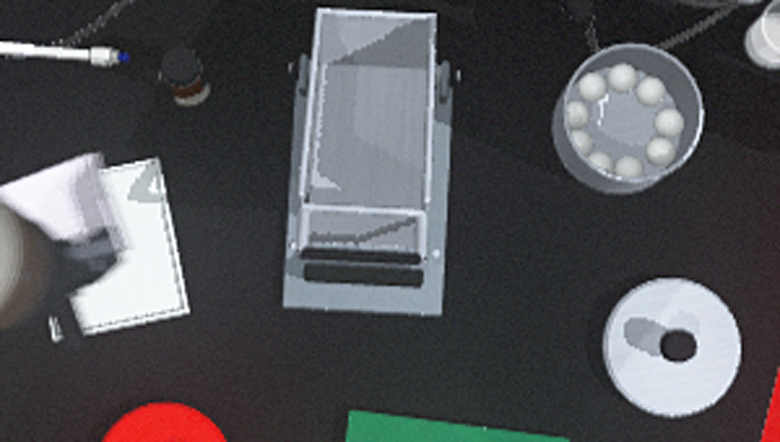

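All nine balls sit in a ring in the jar, the bin is empty, and the worktop is clear. The scoop is pitched about 3.7° in the grip, so I'll compensate when setting it down.

Request:
arm_command([
  [[0.001,0.004,0.131],[0,-0.005,0]],
  [[0.002,0.008,0.262],[0,-0.01,0]],
  [[0.004,0.012,0.394],[0,-0.015,0]],
  [[0.005,0.015,0.525],[0,-0.02,0]],
  [[0.006,0.019,0.656],[0,-0.02,0.001]],
])

```text
clock: 31.7
position: [452.5, 332.4, 125.7]
ee_rot: [0.982, 0.185, -0.033, 0.005]
contact_force: [0.4, 0.4, -1.9]
gripper_width: 16.8
grasp_force: 63.1
```

Request:
arm_command([
  [[0,0,0.025],[0,0,0]],
  [[0,0,0.05],[0,0,0]],
  [[0,0,0.075],[0,0,0]],
  [[0,0,0.092],[0,0,0]],
  [[0,0,0.1],[0,0,0]],
])

```text
clock: 32.2
position: [449.6, 331.8, 101.8]
ee_rot: [0.982, 0.185, -0.034, 0.005]
contact_force: [0.3, 0.2, -0.8]
gripper_width: 17.2
grasp_force: 63.0
```

Request:
arm_command([
  [[0,0,0.006],[0,0,0]],
  [[0,0,0.012],[0,0,0]],
  [[0,0,0.012],[0,0,0]],
])

```text
clock: 32.5
position: [449.1, 331.4, 98.1]
ee_rot: [0.982, 0.185, -0.034, 0.006]
contact_force: [0.3, -0.3, -0.8]
gripper_width: 16.7
grasp_force: 63.0
```

Request:
arm_command([
  [[0,0,0.006],[0,0,0]],
  [[0,0,0.012],[0,0,0]],
  [[0,0,0.012],[0,0,0]],
])

```text
clock: 32.8
position: [449.1, 331.7, 96.0]
ee_rot: [0.982, 0.186, -0.034, 0.006]
contact_force: [-2.1, 0.4, 3.8]
gripper_width: 16.7
grasp_force: 63.8
```

Request:
arm_command([
  [[0,0,0.004],[0,0,0]],
  [[0,0,0.008],[0,0,0]],
  [[0,0,0.008],[0,0,0]],
])

```text
clock: 33.1
position: [449.1, 332.0, 95.9]
ee_rot: [0.982, 0.186, -0.034, 0.006]
contact_force: [-5.4, -0.0, 13.8]
gripper_width: 16.9
grasp_force: 65.1
```

Request:
arm_command([
  [[0,0,-0.006],[0,0,0]],
  [[0,0,-0.006],[0,0,0]],
])

```text
clock: 33.3
position: [449.2, 331.7, 96.0]
ee_rot: [0.982, 0.186, -0.034, 0.006]
contact_force: [-3.5, 1.3, 8.2]
gripper_width: 17.0
grasp_force: 64.4
```

Request:
arm_command([
  [[0,0,0],[0,0,0]],
  [[0,0,0],[0,0,0]],
  [[0,0,0],[0,0,0]],
  [[0,0,0],[0,0,0]],
], grip=0.65)

```text
clock: 33.7
position: [448.9, 331.1, 94.2]
ee_rot: [0.982, 0.185, -0.035, 0.006]
contact_force: [-0.8, -0.9, 0.5]
gripper_width: 55.3
grasp_force: 0.0
```

Request:
arm_command([
  [[0,0,-0.12],[0,0,0]],
  [[0,0,-0.28],[0,0,0]],
  [[0,0,-0.45],[0,0,0]],
  [[0,0,-0.6],[0,0,0]],
  [[0,0,-0.7],[0,0,0]],
])

```text
clock: 34.2
position: [461.2, 336.0, 272.4]
ee_rot: [0.982, 0.185, -0.032, 0.005]
contact_force: [0.0, -0.3, -0.1]
gripper_width: 55.4
grasp_force: 0.0
```

```bash
python3 - <<'E'
from h import *
T0=R.from_euler('Z',BY-90,degrees=True)*DOWN
Tb=Ry(BY,np.degrees(.45))*Ry(BY,0).inv()*T0
b=binpt([-233,0,27],.45);print('bar tcp',b)
plan([(np.array([440,150,290]),R.from_euler('Z',-45,degrees=True)*DOWN,10),(b-Tb.apply([0,0,90]),Tb,10),(b,Tb,5)])
E
```

```text
bar tcp [476.83895777 120.70731049 164.86261803]
[[[-0.035,0.066,-0.005],[0.001,0.002,0.037]],[[-0.071,0.132,-0.01],[0.002,0.004,0.074]],[[-0.106,0.199,-0.015],[0.003,0.006,0.111]],[[-0.142,0.265,-0.02],[0.005,0.008,0.147]],[[-0.177,0.331,-0.025],[0.006,0.009,0.184]]]
[[[0.006,0.075,-0.006],[0.001,0.002,0.037]],[[0.013,0.149,-0.013],[0.002,0.004,0.074]],[[0.02,0.224,-0.02],[0.003,0.006,0.111]],[[0.026,0.298,-0.026],[0.005,0.008,0.148]],[[0.033,0.373,-0.033],[0.006,0.01,0.185]]]
[[[0.03,-0.013,0.018],[-0.014,-0.006,0.026]],[[0.061,-0.025,0.035],[-0.027,-0.012,0.052]],[[0.091,-0.038,0.053],[-0.041,-0.018,0.078]],[[0.121,-0.051,0.071],[-0.054,-0.024,0.104]],[[0.151,-0.063,0.088],[-0.068,-0.03,0.13]]]
[[[0.024,-0.028,0.011],[-0.013,-0.006,0.026]],[[0.047,-0.055,0.021],[-0.026,-0.012,0.052]],[[0.07,-0.081,0.032],[-0.04,-0.018,0.078]],[[0.094,-0.108,0.043],[-0.053,-0.024,0.104]],[[0.117,-0.135,0.054],[-0.067,-0.029,0.13]]]
[[[0.0,0.0,0.072],[0.0,0.0,0.0]],[[0.0,0.0,0.144],[0.0,0.0,0.0]],[[0.0,0.0,0.216],[0.0,0.0,0.0]],[[0.0,0.0,0.288],[0.0,0.0,0.0]],[[-0.001,0.0,0.36],[0.0,-0.001,0.0]]]
```

Request:
arm_command([
  [[-0.035,0.066,-0.005],[0.001,0.002,0.037]],
  [[-0.071,0.132,-0.01],[0.002,0.004,0.074]],
  [[-0.106,0.199,-0.015],[0.003,0.006,0.111]],
  [[-0.142,0.265,-0.02],[0.005,0.008,0.147]],
  [[-0.177,0.331,-0.025],[0.006,0.009,0.184]],
], grip=0.4)

```text
clock: 34.7
position: [449.6, 241.6, 278.3]
ee_rot: [0.994, -0.105, -0.019, 0.004]
contact_force: [0.7, 0.6, 0.6]
gripper_width: 34.2
grasp_force: 0.0
```

Request:
arm_command([
  [[0.006,0.075,-0.006],[0.001,0.002,0.037]],
  [[0.013,0.149,-0.013],[0.002,0.004,0.074]],
  [[0.02,0.224,-0.02],[0.003,0.006,0.111]],
  [[0.026,0.298,-0.026],[0.005,0.008,0.148]],
  [[0.033,0.373,-0.033],[0.006,0.01,0.185]],
])

```text
clock: 35.2
position: [439.0, 148.7, 287.3]
ee_rot: [0.923, -0.385, -0.001, 0.001]
contact_force: [-0.5, 0.2, -0.1]
gripper_width: 34.0
grasp_force: 0.0
```

Request:
arm_command([
  [[0.03,-0.013,0.018],[-0.014,-0.006,0.026]],
  [[0.061,-0.025,0.035],[-0.027,-0.012,0.052]],
  [[0.091,-0.038,0.053],[-0.041,-0.018,0.078]],
  [[0.121,-0.051,0.071],[-0.054,-0.024,0.104]],
  [[0.151,-0.063,0.088],[-0.068,-0.03,0.13]],
])

```text
clock: 35.7
position: [477.2, 133.8, 264.9]
ee_rot: [0.819, -0.561, -0.085, 0.082]
contact_force: [0.6, 0.0, -0.5]
gripper_width: 34.1
grasp_force: 0.0
```

Request:
arm_command([
  [[0.024,-0.028,0.011],[-0.013,-0.006,0.026]],
  [[0.047,-0.055,0.021],[-0.026,-0.012,0.052]],
  [[0.07,-0.081,0.032],[-0.04,-0.018,0.078]],
  [[0.094,-0.108,0.043],[-0.053,-0.024,0.104]],
  [[0.117,-0.135,0.054],[-0.067,-0.029,0.13]],
])

```text
clock: 36.2
position: [515.3, 118.2, 242.5]
ee_rot: [-0.671, 0.706, 0.162, -0.157]
contact_force: [0.9, -0.3, 1.0]
gripper_width: 33.7
grasp_force: 0.0
```

```bash
python3 - <<'E'
from h import *
T0=R.from_euler('Z',BY-90,degrees=True)*DOWN
Tb=Ry(BY,np.degrees(.45))*Ry(BY,0).inv()*T0
b=binpt([-233,0,27],.45); print(arm.read_state()['position'])
s=plan([(b,Tb,5)])
print('arc')
w=[]
for th in (.36,.27,.18,.09,0,-.015):
    w.append((binpt([-233,0,27],th),Ry(BY,np.degrees(th))*Ry(BY,0).inv()*T0,5))
plan(w,start=(b,Tb))
E
```

```text
[515.29938626 118.18295956 242.52714586]
[[[-0.001,0.0,0.069],[0.0,0.0,0.0]],[[-0.002,0.001,0.139],[0.001,0.0,-0.001]],[[-0.002,0.001,0.208],[0.001,-0.001,-0.001]],[[-0.003,0.002,0.277],[0.001,-0.001,-0.001]],[[-0.004,0.002,0.347],[0.002,-0.001,-0.001]]]
arc
[[[0.0,0.002,0.017],[0.006,0.0,0.0]],[[0.0,0.004,0.034],[0.011,0.0,0.0]],[[0.0,0.005,0.051],[0.017,0.0,0.0]],[[0.0,0.007,0.067],[0.023,0.0,0.0]],[[0.0,0.009,0.084],[0.029,0.0,0.0]]]
[[[0.0,0.002,0.017],[0.006,0.0,0.0]],[[0.0,0.003,0.034],[0.011,0.0,0.0]],[[0.0,0.005,0.051],[0.017,0.0,0.0]],[[0.0,0.007,0.068],[0.023,0.0,0.0]],[[0.0,0.009,0.085],[0.028,0.0,0.0]]]
[[[0.0,0.002,0.017],[0.006,0.0,0.0]],[[0.0,0.003,0.034],[0.012,0.0,0.0]],[[0.0,0.005,0.05],[0.017,0.0,0.0]],[[0.0,0.007,0.067],[0.023,0.0,0.0]],[[0.0,0.008,0.084],[0.029,0.0,0.0]]]
[[[0.0,0.002,0.017],[0.006,0.0,0.0]],[[0.0,0.004,0.034],[0.011,0.0,0.0]],[[0.0,0.006,0.051],[0.017,0.0,0.0]],[[0.0,0.007,0.067],[0.023,0.0,0.0]],[[0.0,0.009,0.084],[0.029,0.0,0.0]]]
[[[0.0,0.002,0.017],[0.006,0.0,0.0]],[[0.0,0.004,0.034],[0.011,0.0,0.0]],[[0.0,0.006,0.051],[0.017,0.0,0.0]],[[0.0,0.007,0.068],[0.023,0.0,0.0]],[[0.0,0.009,0.085],[0.028,0.0,0.0]]]
[[[0.0,0.0,0.003],[0.001,0.0,0.0]],[[0.0,0.001,0.005],[0.002,0.0,0.0]],[[0.0,0.001,0.008],[0.003,0.0,0.0]],[[0.0,0.002,0.011],[0.004,0.0,0.0]],[[0.0,0.002,0.014],[0.005,0.0,0.0]]]
```

Request:
arm_command([
  [[-0.001,0,0.09],[0,0,0]],
  [[-0.002,0.001,0.18],[0.001,0,-0.001]],
  [[-0.003,0.001,0.27],[0.001,-0.001,-0.001]],
  [[-0.004,0.002,0.347],[0.002,-0.001,-0.001]],
  [[-0.004,0.002,0.347],[0.002,-0.001,-0.001]],
])

```text
clock: 36.7
position: [474.3, 120.3, 163.3]
ee_rot: [-0.673, 0.705, 0.161, -0.156]
contact_force: [0.5, -0.8, 0.3]
gripper_width: 34.5
grasp_force: 0.0
```

Request:
arm_command([
  [[0,0,0],[0,0,0]],
  [[0,0,0],[0,0,0]],
  [[0,0,0],[0,0,0]],
  [[0,0,0],[0,0,0]],
  [[0,0,0],[0,0,0]],
], grip=0)

```text
clock: 37.2
position: [478.1, 120.9, 166.1]
ee_rot: [-0.674, 0.705, 0.159, -0.152]
contact_force: [4.1, -0.0, 1.7]
gripper_width: 7.6
grasp_force: 58.8
```

Request:
arm_command([
  [[0,0.002,0.017],[0.006,0,0]],
  [[0,0.004,0.034],[0.011,0,0]],
  [[0,0.005,0.051],[0.017,0,0]],
  [[0,0.007,0.067],[0.023,0,0]],
  [[0,0.009,0.084],[0.029,0,0]],
])

```text
clock: 37.7
position: [467.3, 121.4, 148.8]
ee_rot: [-0.681, 0.711, 0.126, -0.12]
contact_force: [5.5, -0.9, 4.8]
gripper_width: 7.9
grasp_force: 59.2
```

Request:
arm_command([
  [[0,0.002,0.017],[0.006,0,0]],
  [[0,0.004,0.034],[0.011,0,0]],
  [[0,0.005,0.051],[0.017,0,0]],
  [[0,0.007,0.067],[0.023,0,0]],
  [[0,0.009,0.085],[0.028,0,0]],
])

```text
clock: 38.2
position: [457.6, 121.9, 129.9]
ee_rot: [-0.686, 0.716, 0.095, -0.09]
contact_force: [3.8, -1.8, 6.5]
gripper_width: 7.9
grasp_force: 59.2
```

Request:
arm_command([
  [[0,0.002,0.017],[0.006,0,0]],
  [[0,0.004,0.034],[0.011,0,0]],
  [[0,0.005,0.051],[0.017,0,0]],
  [[0,0.007,0.067],[0.023,0,0]],
  [[0,0.009,0.084],[0.029,0,0]],
])

```text
clock: 38.7
position: [449.7, 122.2, 110.0]
ee_rot: [-0.689, 0.72, 0.062, -0.059]
contact_force: [2.5, -2.4, 4.7]
gripper_width: 8.1
grasp_force: 59.2
```

Request:
arm_command([
  [[0,0.002,0.017],[0.006,0,0]],
  [[0,0.004,0.034],[0.011,0,0]],
  [[0,0.005,0.051],[0.017,0,0]],
  [[0,0.007,0.067],[0.023,0,0]],
  [[0,0.009,0.084],[0.029,0,0]],
])

```text
clock: 39.2
position: [443.5, 122.5, 89.6]
ee_rot: [-0.691, 0.722, 0.03, -0.028]
contact_force: [2.8, -2.1, 4.9]
gripper_width: 7.7
grasp_force: 59.2
```

Request:
arm_command([
  [[0,0.002,0.017],[0.006,0,0]],
  [[0,0.004,0.034],[0.011,0,0]],
  [[0,0.005,0.051],[0.017,0,0]],
  [[0,0.007,0.067],[0.023,0,0]],
  [[0,0.009,0.085],[0.028,0,0]],
])

```text
clock: 39.7
position: [439.2, 122.7, 68.5]
ee_rot: [-0.691, 0.723, -0.002, 0.002]
contact_force: [1.8, -3.4, 5.9]
gripper_width: 8.3
grasp_force: 59.3
```

Request:
arm_command([
  [[0,0,0.003],[0.001,0,0]],
  [[0,0.001,0.008],[0.003,0,0]],
  [[0,0.002,0.012],[0.003,0,0]],
])

```text
clock: 40.0
position: [439.4, 122.8, 68.2]
ee_rot: [-0.692, 0.722, -0.006, 0.005]
contact_force: [-6.2, -4.4, 34.0]
gripper_width: 7.8
grasp_force: 61.9
```

Request:
arm_command([
  [[0,0,-0.008],[0,0,0]],
  [[0,0,-0.008],[0,0,0]],
])

```text
clock: 40.2
position: [439.3, 122.7, 68.5]
ee_rot: [-0.691, 0.722, -0.005, 0.006]
contact_force: [0.9, -3.0, 11.0]
gripper_width: 7.9
grasp_force: 59.9
```

Request:
arm_command([
  [[0,0,0],[0,0,0]],
  [[0,0,0],[0,0,0]],
  [[0,0,0],[0,0,0]],
  [[0,0,0],[0,0,0]],
], grip=0.4)

```text
clock: 40.6
position: [437.3, 122.3, 65.9]
ee_rot: [-0.691, 0.723, -0.004, 0.003]
contact_force: [0.7, 0.2, -0.3]
gripper_width: 34.5
grasp_force: 0.0
```

Request:
arm_command([
  [[0,0,-0.12],[0,0,0]],
  [[0,0,-0.28],[0,0,0]],
  [[0,0,-0.45],[0,0,0]],
  [[0,0,-0.6],[0,0,0]],
  [[0,0,-0.6],[0,0,0]],
])

```text
clock: 41.1
position: [438.7, 124.2, 221.6]
ee_rot: [-0.691, 0.722, -0.006, 0.01]
contact_force: [0.7, 0.9, 0.2]
gripper_width: 34.2
grasp_force: 0.0
```

```bash
python3 look.py t10; python3 - <<'E'
from h import *
P=cloud('top',np.load('t10.npy'))
def reg(c0,c1,r0,r1,z0,z1):
    Q=P[r0:r1,c0:c1].reshape(-1,3);return Q[(Q[:,2]>z0)&(Q[:,2]<z1)]
q=reg(175,245,155,245,100,140);print('handle',len(q),cv2.minAreaRect(q[:,:2].astype(np.float32)),q[:,2].min(),q[:,2].max(),np.c_[q[:,:2],np.ones(len(q))].shape,np.linalg.lstsq(np.c_[q[:,:2]-q[:,:2].mean(0),np.ones(len(q))],q[:,2],rcond=None)[0])
q=reg(275,350,110,200,100,125);print('bin rim',len(q),np.median(q[:,2]),np.polyfit(q[:,0],q[:,2],1))
q=reg(395,465,205,275,4,30)
q=q[np.hypot(q[:,0]-420,q[:,1]+165)<70];print('lid disc',len(q),cv2.minEnclosingCircle(q[:,:2].astype(np.float32)),np.median(q[:,2]))
k=np.array([420.1,-164.8,38]); T=R.from_euler('Z',-90-20,degrees=True)*DOWN
plan([([430,-20,200],T,5),(k+[0,0,60],T,5),(k-[0,0,19-2],T,5)])
E
```

```text
jar 377 [ 626.3 -119.7] 63.4
knob 135 [ 420.2 -165.1] 14.8
handle 252 ((437.89398193359375, 326.5785217285156), (61.79658126831055, 18.52308464050293), 21.80034637451172) 101.09512347190662 126.7213476598597 (252, 3) [-9.80908385e-02  2.84537502e-01  1.19575323e+02]
bin rim 516 113.46456330596061 [-8.69921595e-03  1.18466742e+02]
lid disc 2121 ((420.1020202636719, -164.72662353515625), 69.75479125976562) 18.87704683636366
[[[0.115,0.001,0.014],[-0.001,0.0,0.019]],[[0.23,0.001,0.029],[-0.002,0.001,0.039]],[[0.345,0.002,0.043],[-0.003,0.001,0.058]],[[0.46,0.003,0.058],[-0.004,0.002,0.078]],[[0.575,0.004,0.072],[-0.005,0.002,0.097]]]
[[[0.111,-0.032,0.082],[0.0,0.0,0.0]],[[0.223,-0.065,0.163],[0.0,0.0,0.0]],[[0.334,-0.097,0.245],[0.0,0.0,0.0]],[[0.446,-0.129,0.327],[0.0,0.0,0.0]],[[0.557,-0.161,0.408],[0.0,0.0,0.0]]]
[[[0.0,0.0,0.062],[0.0,0.0,0.0]],[[0.0,0.0,0.123],[0.0,0.0,0.0]],[[0.0,0.0,0.185],[0.0,0.0,0.0]],[[0.0,0.0,0.247],[0.0,0.0,0.0]],[[0.0,0.0,0.308],[0.0,0.0,0.0]]]
```

View pics/t10c.png

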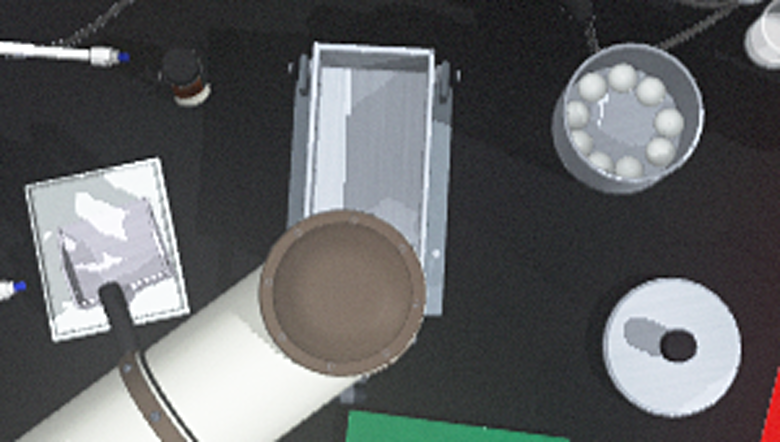

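Scoop is on its tray (crop 70–170, 200–300), bin is level, balls are in the jar. Now the lid.

Request:
arm_command([
  [[0.115,0.001,0.014],[-0.001,0,0.019]],
  [[0.23,0.001,0.029],[-0.002,0.001,0.039]],
  [[0.345,0.002,0.043],[-0.003,0.001,0.058]],
  [[0.46,0.003,0.058],[-0.004,0.002,0.078]],
  [[0.575,0.004,0.072],[-0.005,0.002,0.097]],
], grip=0.65)

```text
clock: 41.65
position: [427.4, -22.2, 196.5]
ee_rot: [-0.572, 0.82, 0.001, -0.005]
contact_force: [0.7, -0.5, 0.5]
gripper_width: 55.5
grasp_force: 0.0
```

Request:
arm_command([
  [[0.111,-0.032,0.082],[0,0,0]],
  [[0.223,-0.065,0.163],[0,0,0]],
  [[0.334,-0.097,0.245],[0,0,0]],
  [[0.446,-0.129,0.327],[0,0,0]],
  [[0.557,-0.161,0.408],[0,0,0]],
])

```text
clock: 42.15
position: [416.8, -167.0, 94.7]
ee_rot: [-0.573, 0.819, 0.001, -0.004]
contact_force: [0.4, 0.5, 0.4]
gripper_width: 55.8
grasp_force: 0.0
```

```bash
python3 - <<'E'
from h import *
im,d=arm.get_image('wrist');P=cloud('wrist',d).reshape(-1,3)
m=(P[:,2]>44)&(P[:,2]<56)&(np.hypot(P[:,0]-420,P[:,1]+165)<45);print('wrist knob',m.sum(),cv2.minEnclosingCircle(P[m,:2].astype(np.float32)) if m.any() else 0, np.median(P[m],axis=0))
m=(P[:,2]>8)&(P[:,2]<28)&(np.hypot(P[:,0]-420,P[:,1]+165)<80);print('wrist disc z',m.sum(),np.median(P[m],axis=0),cv2.minEnclosingCircle(P[m,:2].astype(np.float32)))
print(arm.read_state()['position'],arm.read_state()['joints'])
k=np.array([420.1,-165.,38]); T=R.from_euler('Z',-90-20,degrees=True)*DOWN
plan([(k*[1,1,0]+[0,0,26],T,5)])
E
```

```text
wrist knob 1647 ((416.6167297363281, -167.48703002929688), 14.982176780700684) [ 415.90552028 -169.18985284   49.80282372]
wrist disc z 20221 [ 411.26202571 -178.34047615   15.93824401] ((416.2839050292969, -167.32672119140625), 63.934139251708984)
[ 414.16592473 -168.89737629   91.50366407] [-0.01978064  0.25833815 -0.59582697  0.00439388 -0.73168474 -0.3369359 ]
[[[-0.005,-0.004,0.052],[0.001,0.0,0.0]],[[-0.01,-0.008,0.105],[0.002,-0.001,-0.001]],[[-0.015,-0.012,0.157],[0.003,-0.001,-0.001]],[[-0.02,-0.016,0.209],[0.003,-0.002,-0.001]],[[-0.025,-0.02,0.262],[0.004,-0.002,-0.001]]]
```

```bash
python3 - <<'E'
from h import *
im,d=arm.get_image('wrist');P=cloud('wrist',d).reshape(-1,3)
m=(P[:,2]>44)&(P[:,2]<56)&(np.hypot(P[:,0]-420,P[:,1]+165)<45);print('wrist knob',cv2.minEnclosingCircle(P[m,:2].astype(np.float32)))
print(arm.read_state()['position'])
T=R.from_euler('Z',-90-20,degrees=True)*DOWN
plan([([419.3,-165.5,26],T,5)])
E
```

```text
wrist knob ((419.7613220214844, -164.74627685546875), 14.973917961120605)
[ 414.53871403 -167.75079946   92.77972696]
[[[-0.003,-0.004,0.053],[0.001,0.0,0.0]],[[-0.007,-0.007,0.107],[0.002,-0.001,-0.001]],[[-0.01,-0.011,0.16],[0.002,-0.001,-0.001]],[[-0.014,-0.015,0.213],[0.003,-0.002,-0.001]],[[-0.017,-0.018,0.267],[0.004,-0.002,-0.002]]]
```

Request:
arm_command([
  [[-0.005,-0.005,0.07],[0.001,0,0]],
  [[-0.01,-0.011,0.14],[0.002,-0.001,-0.001]],
  [[-0.014,-0.015,0.2],[0.003,-0.001,-0.001]],
  [[-0.017,-0.018,0.255],[0.004,-0.002,-0.002]],
  [[-0.017,-0.018,0.26],[0.004,-0.002,-0.002]],
])

```text
clock: 42.75
position: [421.9, -163.2, 29.9]
ee_rot: [-0.576, 0.817, -0.002, 0.001]
contact_force: [0.3, 0.3, 0.4]
gripper_width: 55.7
grasp_force: 0.0
```

Request:
arm_command([
  [[0,0,0],[0,0,0]],
  [[0,0,0],[0,0,0]],
])

```text
clock: 42.95
position: [424.1, -163.6, 32.3]
ee_rot: [-0.576, 0.817, -0.004, 0.003]
contact_force: [-0.2, -0.6, 0.7]
gripper_width: 55.4
grasp_force: 0.0
```

Request:
arm_command([
  [[0,0,0],[0,0,0]],
  [[0,0,0],[0,0,0]],
  [[0,0,0],[0,0,0]],
  [[0,0,0],[0,0,0]],
  [[0,0,0],[0,0,0]],
], grip=0)

```text
clock: 43.45
position: [423.5, -163.7, 32.6]
ee_rot: [-0.576, 0.817, -0.003, 0.003]
contact_force: [-2.7, 1.2, 4.7]
gripper_width: 28.2
grasp_force: 58.8
```

Request:
arm_command([
  [[0,0,-0.12],[0,0,0]],
  [[0,0,-0.24],[0,0,0]],
  [[0,0,-0.36],[0,0,0]],
  [[0,0,-0.48],[0,0,0]],
  [[0,0,-0.48],[0,0,0]],
])

```text
clock: 43.95
position: [425.2, -163.8, 155.8]
ee_rot: [-0.576, 0.817, -0.007, 0.007]
contact_force: [1.1, -0.1, -3.1]
gripper_width: 27.8
grasp_force: 60.6
```

```bash
python3 look.py t11; python3 - <<'E'
from h import *
s=arm.read_state();p=s['position'];print(p,s['joints'])
# lid disc as seen from top
P=cloud('top',np.load('t11.npy')).reshape(-1,3)
m=(P[:,2]>120)&(P[:,2]<145)&(np.hypot(P[:,0]-p[0],P[:,1]-p[1])<75)
print(m.sum(),np.median(P[m],axis=0) if m.any() else 0,cv2.minEnclosingCircle(P[m,:2].astype(np.float32)) if m.any() else 0)
Q=P[m]
A=np.c_[Q[:,:2]-p[:2],np.ones(len(Q))]; print('tilt',np.linalg.lstsq(A,Q[:,2],rcond=None)[0])
E
```

```text
jar 380 [ 626.3 -119.6] 63.4
knob none
[ 423.44891972 -163.40472065  153.35831138] [-0.0073397   0.16656712 -0.51861306  0.00216246 -0.87165299 -0.33771997]
93 [ 371.52404941 -151.43805671  140.64682959] ((374.7520751953125, -167.13546752929688), 36.55101013183594)
tilt [ 9.71115579e-02 -1.69388437e-02  1.45741667e+02]
```

```bash
cat > lid.py <<'E'
from h import *
s=arm.read_state();p=np.array(s['position']);r=R.from_quat(s['ee_rot'])
im,d=arm.get_image('wrist');P=cloud('wrist',d);cv2.imwrite('pics/w12.png',im)
Q=r.inv().apply(P.reshape(-1,3)-p)
m=(Q[:,2]>2)&(Q[:,2]<26)&(np.hypot(Q[:,0],Q[:,1])<75)
print(p,m.sum(),np.percentile(Q[m],[2,50,98],axis=0).round(1).tolist())
B=Q[m]; f=np.linalg.lstsq(np.c_[B[:,:2],np.ones(len(B))],B[:,2],rcond=None)[0];print('plane',f)
res=abs(B[:,2]-np.c_[B[:,:2],np.ones(len(B))]@f);B=B[res<4]
h=cv2.convexHull(B[:,:2].astype(np.float32))[:,0]
# robust circle on hull with fixed radius 64
from scipy.optimize import least_squares
o=least_squares(lambda c:np.hypot(h[:,0]-c[0],h[:,1]-c[1])-64,[0,0],loss='soft_l1',f_scale=1.5);print('centre tool frame',o.x,np.round(o.fun,1))
# top-most evidence
print('world centre',p+r.apply([*o.x,15]))
E
python3 lid.py
```

```text
[ 423.44891972 -163.40472065  153.35831138] 29807 [[-49.7, -55.4, 13.6], [23.9, 1.9, 15.2], [63.4, 58.4, 18.0]]
plane [ 4.31135338e-03 -1.19775410e-02  1.51849699e+01]
centre tool frame [3.35997014 1.44495901] [ 0.1 -0.3 -0.1 -0.1 -0.3 -0.2 -0.  -0.3 -0.1 -0.4 -0.1 -0.1 -0.3 -0.4
 -0.  -0.4 -0.3 -0.4 -0.4 -0.3 -0.6 -0.5 -0.6 -0.6 -0.  -0.2 -0.7 -1.4
 -0.3 -0.1 -0.9 -1.3 -2.  -0.4 -0.2 -0.2 -0.6 -0.3 -0.4  0.  -0.3 -0.5
 -0.5 -0.4 -0.4 -0.3 -0.1 -0.4 -0.1 -0.2 -0.3 -0.1 -0.  -0.3 -0.2 -0.2
 -0.2 -0.3 -0.2 -0. ]
world centre [ 421.16578502 -166.10770957  138.32972353]
```

View pics/w12.png

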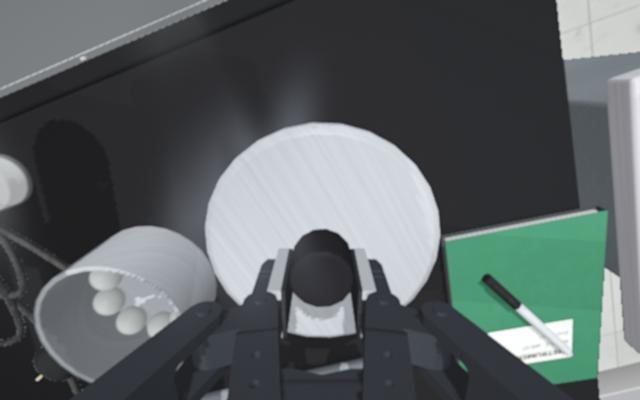

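The lid is held level, knob at (320,265), with its disc concentric to within 4 mm. Carrying it to the jar.

```bash
python3 - <<'E'
from h import *
T=R.from_euler('Z',-90-20,degrees=True)*DOWN
plan([([628.7,-116.9,150],T,10)])
E
```

```text
[[[-0.045,-0.072,0.001],[0.0,0.0,0.0]],[[-0.091,-0.143,0.003],[-0.001,0.0,0.0]],[[-0.136,-0.215,0.004],[-0.001,0.0,0.0]],[[-0.181,-0.286,0.006],[-0.001,0.0,0.001]],[[-0.227,-0.358,0.007],[-0.002,0.0,0.001]]]
[[[-0.045,-0.071,0.001],[0.0,0.0,0.0]],[[-0.091,-0.143,0.002],[0.0,0.0,0.0]],[[-0.136,-0.214,0.003],[0.0,0.001,0.0]],[[-0.182,-0.285,0.004],[-0.001,0.001,0.0]],[[-0.228,-0.357,0.005],[-0.001,0.001,0.001]]]
```

Request:
arm_command([
  [[-0.045,-0.072,0.001],[0,0,0]],
  [[-0.091,-0.143,0.003],[-0.001,0,0]],
  [[-0.136,-0.215,0.004],[-0.001,0,0]],
  [[-0.181,-0.286,0.006],[-0.001,0,0.001]],
  [[-0.227,-0.358,0.007],[-0.002,0,0.001]],
])

```text
clock: 44.55
position: [525.1, -139.8, 148.2]
ee_rot: [-0.574, 0.819, 0.001, -0.001]
contact_force: [-0.6, 0.3, -3.6]
gripper_width: 28.0
grasp_force: 60.6
```

Request:
arm_command([
  [[-0.045,-0.071,0.001],[0,0,0]],
  [[-0.091,-0.143,0.002],[0,0,0]],
  [[-0.136,-0.214,0.003],[0,0.001,0]],
  [[-0.19,-0.3,0.004],[-0.001,0.001,0]],
  [[-0.228,-0.357,0.005],[-0.001,0.001,0.001]],
])

```text
clock: 45.05
position: [629.4, -116.4, 146.6]
ee_rot: [-0.573, 0.819, 0.001, -0.003]
contact_force: [-0.6, -0.1, -3.0]
gripper_width: 27.7
grasp_force: 60.5
```

Request:
arm_command([
  [[0,0,0],[0,0,0]],
  [[0,0,0],[0,0,0]],
  [[0,0,0],[0,0,0]],
])

```text
clock: 45.35
position: [627.8, -117.0, 148.6]
ee_rot: [-0.573, 0.819, 0.001, -0.002]
contact_force: [-0.5, -0.3, -2.5]
gripper_width: 28.1
grasp_force: 60.5
```

```bash
python3 lid.py; python3 look.py t12; python3 - <<'E'
from h import *
P=cloud('top',np.load('t12.npy')).reshape(-1,3)
from scipy.optimize import least_squares
im,d=arm.get_image('wrist');W=cloud('wrist',d).reshape(-1,3)
for n,Q in (('top',P),('wrist',W)):
    for lab,z0,z1 in (('jar rim',73,86),('lid disc',125,148)):
        m=(Q[:,2]>z0)&(Q[:,2]<z1)&(np.hypot(Q[:,0]-626,Q[:,1]+120)<80);print(n,lab,m.sum())
        if m.sum()>30:
            h=cv2.convexHull(Q[m,:2].astype(np.float32))[:,0];R0=63 if 'rim' in lab else 64
            o=least_squares(lambda c:np.hypot(h[:,0]-c[0],h[:,1]-c[1])-R0,[626,-120],loss='soft_l1',f_scale=1.);print(o.x,np.median(abs(o.fun)))
E
```

```text
[ 627.83188315 -117.0050858   148.5982024 ] 29696 [[-50.1, -57.2, 11.7], [23.6, -0.1, 13.0], [63.1, 56.7, 15.8]]
plane [ 5.30587832e-03 -6.37924402e-03  1.30481036e+01]
centre tool frame [ 3.03012453 -0.26198872] [-0.1 -0.2 -0.2 -0.1 -0.2 -0.4 -0.3 -0.1 -0.2 -0.3 -0.1 -0.4 -0.2 -0.1
 -0.2 -0.4 -0.4 -0.3 -0.5 -0.5 -0.5 -0.4 -0.3 -0.5 -0.5 -0.3 -0.1 -0.
 -0.2 -0.7 -0.6 -0.1 -0.5 -0.2 -1.  -1.3 -1.8 -2.2 -0.9 -0.3 -0.2 -0.6
 -0.6 -0.7 -0.1  0.  -0.3 -0.4 -0.4 -0.5 -0.3 -0.1 -0.5 -0.1 -0.1 -0.4
 -0.2 -0.1 -0.1 -0.3 -0.2 -0.1  0.  -0.1 -0.  -0. ]
world centre [ 626.97670432 -119.9662656   133.6065255 ]
jar 87 [ 616.  -109.8] 60.4
knob none
top jar rim 84
[ 626.7449106  -120.58918136] 0.5804950824725026
top lid disc 1409
[ 627.37445045 -120.5951555 ] 0.43742928617343324
wrist jar rim 533
[ 626.49366265 -118.98409131] 0.08684303459217091
wrist lid disc 29756
[ 627.52209195 -119.92310047] 0.2103216357511748
```

Centred to about 1 mm; lowering.

Request:
arm_command([
  [[0,0.002,0.03],[0,0,0]],
  [[0,0.003,0.06],[0,0,0]],
  [[0,0.003,0.09],[0,0,0]],
  [[0,0.003,0.12],[0,0,0]],
  [[0,0.003,0.14],[0,0,0]],
])

```text
clock: 46.0
position: [628.2, -116.7, 113.8]
ee_rot: [-0.573, 0.819, -0.0, -0.001]
contact_force: [-0.4, 0.2, -3.3]
gripper_width: 28.0
grasp_force: 60.5
```

Request:
arm_command([
  [[0,0,0.008],[0,0,0]],
  [[0,0,0.016],[0,0,0]],
  [[0,0,0.024],[0,0,0]],
  [[0,0,0.032],[0,0,0]],
  [[0,0,0.032],[0,0,0]],
])

```text
clock: 46.5
position: [628.5, -116.7, 106.9]
ee_rot: [-0.573, 0.819, -0.0, -0.001]
contact_force: [-0.4, 0.7, -2.4]
gripper_width: 27.5
grasp_force: 60.5
```

Request:
arm_command([
  [[0,0,0.006],[0,0,0]],
  [[0,0,0.012],[0,0,0]],
  [[0,0,0.014],[0,0,0]],
  [[0,0,0.014],[0,0,0]],
])

```text
clock: 46.9
position: [628.7, -116.8, 104.8]
ee_rot: [-0.573, 0.819, -0.001, -0.001]
contact_force: [-3.0, 2.1, 4.7]
gripper_width: 27.9
grasp_force: 61.2
```

Request:
arm_command([
  [[0,0,0.003],[0,0,0]],
  [[0,0,0.006],[0,0,0]],
  [[0,0,0.006],[0,0,0]],
])

```text
clock: 47.2
position: [628.7, -116.8, 104.6]
ee_rot: [-0.574, 0.819, -0.001, -0.001]
contact_force: [-5.6, 1.8, 11.0]
gripper_width: 27.6
grasp_force: 62.1
```

Contact came at exactly the home height (104.6). Releasing and retreating.

Request:
arm_command([
  [[0,0,-0.006],[0,0,0]],
  [[0,0,-0.006],[0,0,0]],
  [[0,0,-0.006],[0,0,0]],
  [[0,0,-0.006],[0,0,0]],
  [[0,0,-0.006],[0,0,0]],
], grip=0.65)

```text
clock: 47.7
position: [628.6, -116.7, 103.1]
ee_rot: [-0.573, 0.819, -0.0, -0.001]
contact_force: [-0.1, 0.4, -1.1]
gripper_width: 55.2
grasp_force: 0.0
```

Request:
arm_command([
  [[0,0,-0.1],[0,0,0]],
  [[0,0,-0.25],[0,0,0]],
  [[0,0,-0.4],[0,0,0]],
  [[0,0,-0.6],[0,0,0]],
  [[0,0,-0.7],[0,0,0]],
])

```text
clock: 48.2
position: [630.2, -116.8, 283.7]
ee_rot: [-0.574, 0.819, -0.003, 0.002]
contact_force: [0.7, 0.0, 1.0]
gripper_width: 55.4
grasp_force: 0.0
```

Request:
arm_command([
  [[0.1,0.15,0],[0,0,0]],
  [[0.2,0.3,0],[0,0,0]],
  [[0.3,0.45,0],[0,0,0]],
  [[0.4,0.6,0],[0,0,0]],
  [[0.45,0.7,0],[0,0,0]],
])

```text
clock: 48.7
position: [422.9, -162.7, 278.9]
ee_rot: [-0.573, 0.82, -0.0, -0.001]
contact_force: [-0.2, -0.3, 0.4]
gripper_width: 55.4
grasp_force: 0.0
```

```bash
python3 look.py f1; python3 - <<'E'
from h import *
P=cloud('top',np.load('f1.npy'));Q=P.reshape(-1,3)
m=(Q[:,2]>82)&(Q[:,2]<98)&(np.hypot(Q[:,0]-626,Q[:,1]+120)<75);B=Q[m]
print('disc',m.sum(),np.median(B,axis=0),cv2.minEnclosingCircle(B[:,:2].astype(np.float32)),np.linalg.lstsq(np.c_[B[:,:2]-B[:,:2].mean(0),np.ones(len(B))],B[:,2],rcond=None)[0])
m=(Q[:,2]>112)&(Q[:,2]<132)&(np.hypot(Q[:,0]-626,Q[:,1]+120)<40);print('knob',m.sum(),np.median(Q[m],axis=0) if m.any() else 0,cv2.minEnclosingCircle(Q[m,:2].astype(np.float32)) if m.any() else 0)
q=P[155:245,175:245].reshape(-1,3);q=q[(q[:,2]>105)&(q[:,2]<140)];r=cv2.minAreaRect(q[:,:2].astype(np.float32));c=q[:,:2].mean(0);t=np.linalg.lstsq(np.c_[(q[:,:2]-c)@[np.cos(.38),np.sin(.38)],np.ones(len(q))],q[:,2],rcond=None)[0]
print('scoop',r,'handle slope',t)
q=P[110:230,270:350].reshape(-1,3);q=q[(q[:,2]>104)&(q[:,2]<125)];print('bin rim',np.polyfit(q[:,0],q[:,2],1),np.median(q[:,2]))
q=P[155:245,175:245].reshape(-1,3);q=q[(q[:,2]>2)&(q[:,2]<9)];
P0=cloud('top',np.load('top0.npy'));q0=P0[155:245,175:245].reshape(-1,3);q0=q0[(q0[:,2]>105)];c=q0[:,:2].mean(0)
print('initial',np.linalg.lstsq(np.c_[(q0[:,:2]-c)@[np.cos(.38),np.sin(.38)],np.ones(len(q0))],q0[:,2],rcond=None)[0])
print(arm.read_state()['position'])
E
```

```text
jar 270 [ 628.2 -119.9] 64.7
knob none
disc 2218 [ 625.36215102 -117.64281399   91.04304133] ((628.4775390625, -119.87454986572266), 64.4059829711914) [ 5.49012427e-03 -2.37511403e-03  9.09898317e+01]
knob 155 [ 626.94341458 -119.34036859  124.96150816] ((628.0361938476562, -120.01216888427734), 14.766563415527344)
scoop ((436.8402404785156, 326.15252685546875), (66.08604431152344, 18.323286056518555), 21.939058303833008) handle slope [1.92127511e-02 1.19839500e+02]
bin rim [-4.00002140e-03  1.15667108e+02] 113.36836609015029
initial [ -6.68443768 206.60856952]
[ 419.79475414 -162.64931869  279.20494618]
```

View pics/f1c.png

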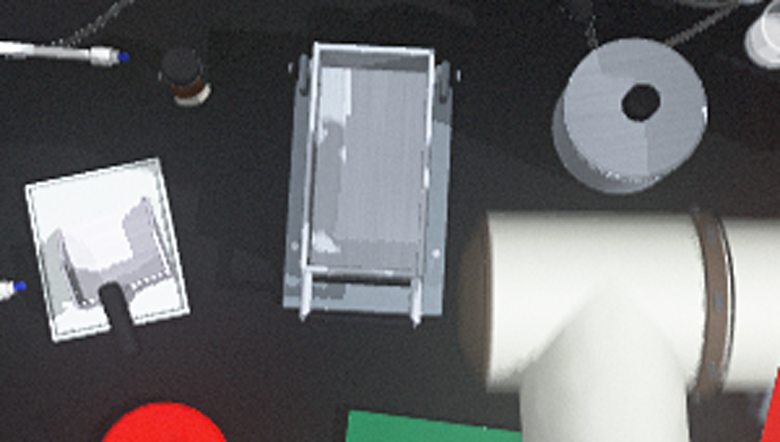

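The final view shows the lid home on the jar (640,105), disc at 91 mm as expected. The scoop is upright on its tray, the bin is level, and the robot is clear.

```bash
python3 -c "
from bench import arm
print(arm.job_done())"
```

```text
the job is handed in; nothing more can be done
None
```

The job is handed in. My last images showed all 9 balls in the jar before I fitted the lid, the lid fully home on the jar, the scoop upright on its tray, the bin level and the gripper clear of everything. No verdict came back from the judge.

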